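Weigh the jar from behind the reagent bottles

ROBOT

A 6-joint arm with a two-finger parallel gripper is mounted at the origin on the work surface. World frame = base frame: x ahead of the robot, y to its left, z up, the work surface at z = 0. Lengths are in m, angles in degrees, forces in N, time in s.
With the tool pointing down it reaches from about 0.375 to 0.9 m from the base axis. Payload 3.1 kg.
Tool frame: the origin (TCP) lies between the finger pads; the fingertips stand 22 mm ahead of it and the grasp point (between the pads) lies 3 mm ahead of it (bot.tip_extent is the distance from the TCP to the fingertips, in m); y points along the fingers, z is the direction in which the jaws open and shut, and the axes are right-handed (so a half turn about y gives the same grasp; the last joint's range is limited). The gripper opens to 87 mm and grips with 3 to 60 N. Pads are 19 mm wide; open, the fingers measure 117 mm over their backs; the gripper's body (75 mm by 190 mm) begins 51 mm behind the grasp point.
Start: joints at [64.716, 30.224, 82.088, -0, 67.689, -10.227], TCP at [0.162, 0.604, 0.245] pointing down, gripper open.
Joint ranges: [-176.69, 176.69], [-43.24, 126.21], [12.49, 139.97], [-82, 262], [0, 151.66], [-163.58, 163.58]. Speed limits (degrees/s): [159.86, 159.86, 180, 180, 180, 180].

INTERFACE

Orientations are given as a 3x3 rotation matrix whose columns are the frame's x, y, z axes.
In Python, from rig import bot, eyes, models gives the robot as it stands. The module is installed in compiled form; this text tells all that it offers.
- The arm moves only by the tool arm_command, never from a script. Its arguments are lists of equal length, an entry for each row: "translation": the shift along the tool's x, y, z each as a share of 0.08 m, from -1 to 1, a list of three; "rotation": the turn, a rotation vector about the tool's x, y, z each as a share of 60 degrees, from -1 to 1, a list of three; "grip": the closure, from -1 (fully open) to 1 (shut), so that 0 is half open. In form: {"translation": [[x, y, z], ...], "rotation": [[rx, ry, rz], ...], "grip": [grip, ...]}. A call has 1 to 5 rows; each row is the pose to reach, as a shift and turn from the pose commanded when the call began, along the tool's axes at that moment; what a row does not reach only later rows make up. A row lasts 1/10 s, in which the tool goes at most 50 mm and 8.59 degrees, less where a joint would pass 70% of its speed; a pose out of reach is approached as far as the arm can. A call with a number of a shift or a turn outside -1 to 1 is refused whole. A call with a gripper value outside its range is refused whole. The fingers move at their own pace and stop on an object; the grip force is fixed at half the most. Time passes only in rows, so rows that repeat a pose let the fingers close. It gives the time, the measured TCP pose, the force and the opening at its end, in the units of the state.
- bot.read_state(): the state, without advancing time (a new reading comes with each control period).
- eyes.capture(name): name is "scene" or "top" or "wrist"; returns a dict with "image" (384x512x3 uint8, blue, green, red), "mtx" (3x3 intrinsics, pixels), "dist_coeffs" ([k1, k2, p1, p2, k3] as OpenCV has them; the pictures are not rectified), "rvec" (rotation vector, rad) and "tvec" (3), from world to camera coordinates, as OpenCV has them; the wrist camera has in their place "hand_eye" (4x4, takes a point from camera to tool coordinates, whose origin is the TCP and whose axes are the tool frame's). Camera axes: x right, y down, z forward; pixel columns grow to the right and rows downward; lengths in m; the calibration is good to about 2 mm. A picture is of the moment at which its call begins: read the wrist's pose just before it. There is no depth.
- bot.hand_in(): hands the job in, once; it reports no verdict.
Trained networks look in the newest picture that a camera, given by its name, has taken for a name from the list of things; names that differ only in an ending like _2 or _b are one class to them, and where a whole thing is asked for, a point or a joint stands for the part that bears it (a point fixed in the world has none). Each returns a list of dicts, best first, with "conf" (0 to 1); they miss things now and then, are a little off and sometimes report something else, mostly with a low value. They report only what shows in the picture. A call takes as long as a camera call. They do not tell look-alikes from the thing itself.
- models.recognise(camera, thing): "extent" ([left, top, right, bottom] as shares, 0 to 1, of the picture: columns of its width, rows of its height, round what is visible of it).
- models.spot_point(camera, thing): "point" ([column, row] as shares, 0 to 1, of the picture: columns of its width, rows of its height: a listed point, or the origin of a listed thing).
The state is a dict: "time_s": time; "joint_positions": joint angles; "qvel": joint speeds; "tau": joint torques, N m; "position": TCP position; "tcp_rot": TCP orientation; "force": force on the tool from outside, world axes, zero at the start; "moment": the same for the moment, N m; "opening": opening from 0.0 (shut) to 1.0 (fully open).
Only numpy, scipy, OpenCV 4.12 (cv2) and the standard library are available. Lean on these libraries where they do the work, as an engineer would, in place of code of your own. Each camera call takes 0.05 s, during which the arm holds its last target. There are 200 camera calls.

TASK

The white ointment jar with the black lid has to go on the balance, but the three brown bottles stand in its way: first move all three bottles, standing upright, onto the steel side tray, then set the jar upright in the middle of the balance's pan, and only then put each bottle back upright in the middle of the coaster that has its cap's colour. Set everything down gently instead of dropping it, tip nothing over, let go of everything, and leave the glass flask alone.

Things in the scene. Friction and masses are not known exactly. Their poses are not given: they have to be found in the camera images.
- bottle_red: Brown glass reagent bottle with a red screw cap and a blank white label, about 160 g, 126 mm tall: round body 46 mm in diameter up to 74 mm, shoulder and 27 mm neck, then the cap, 32 mm in diameter from 94 to 126 mm. Starts upright on the red coaster. Origin: centre of its underside, z up.
- bottle_green: Brown glass reagent bottle with a green screw cap and a blank white label, about 160 g, 126 mm tall: round body 46 mm in diameter up to 74 mm, shoulder and 27 mm neck, then the cap, 32 mm in diameter from 94 to 126 mm. Starts upright on the green coaster. Origin: centre of its underside, z up.
- bottle_blue: Brown glass reagent bottle with a blue screw cap and a blank white label, about 160 g, 126 mm tall: round body 46 mm in diameter up to 74 mm, shoulder and 27 mm neck, then the cap, 32 mm in diameter from 94 to 126 mm. Starts upright on the blue coaster. Origin: centre of its underside, z up.
- jar: White ointment jar with a black lid, about 110 g, 45 mm tall, 45 mm in diameter, lid 48 mm in diameter from 29 to 45 mm. Starts upright on the white stand's base plate (6 mm thick, 200 x 230 mm, with a blue lip 25 mm high along its rear edge, 59 mm behind the jar's place), behind and between the three bottles. Origin: centre of its underside, z up.
- coaster_red: Round red coaster, 72 mm in diameter, 4 mm thick, fixed on the white stand, the home of the bottle with the red cap; the three coasters surround the jar's place at the front and both sides, about 65 to 70 mm from it and 81 mm or more from each other. Origin: centre of its underside (its top is 4 mm above); z up.
- coaster_green: Round green coaster, 72 mm in diameter, 4 mm thick, fixed on the white stand, the home of the bottle with the green cap; the three coasters surround the jar's place at the front and both sides, about 65 to 70 mm from it and 81 mm or more from each other. Origin: centre of its underside (its top is 4 mm above); z up.
- coaster_blue: Round blue coaster, 72 mm in diameter, 4 mm thick, fixed on the white stand, the home of the bottle with the blue cap; the three coasters surround the jar's place at the front and both sides, about 65 to 70 mm from it and 81 mm or more from each other. Origin: centre of its underside (its top is 4 mm above); z up.
- tray: Flat steel side tray, fixed, 260 x 140 mm outside with a rim 14 mm high and 4 mm thick; room for the three bottles in a row along its length. Origin: centre of its underside; x along its length, z up; its inner floor lies 4 mm above the origin.
- balance: White laboratory balance, fixed, 200 x 170 mm, 52 mm high, with a round steel pan 110 mm in diameter whose top is 68 mm above the bench; black display panel in front. Origin: on the bench exactly under the centre of the pan; z up, -x toward the display.
- flask: Stoppered conical glass flask, 72 mm wide, 121 mm tall, standing on the bench beyond the stand: to be left alone. Origin: centre of its underside.
Mind the look-alikes: they are no part of the job. Leave any yellow look-alike of the bottle_red alone.

How it is judged (in metres and radians):
On the way, in this order (a step that is already met when the one before it is completed fails the run):
1. all three bottles stand on the side tray, let go (x of bottle_red in the frame of tray between -0.11 and 0.11 m and y of bottle_red in the frame of tray between -0.05 and 0.05 m and z of bottle_red in the frame of tray between 0 and 0.01 m and contact force between the fingers and bottle_red below 0.1 N and linear speed of each of bottle_red, bottle_green, bottle_blue below 0.03 m/s and angle between each of bottle_red, bottle_green, bottle_blue's own z axis and vertical below 0.12 rad and x of bottle_green in the frame of tray between -0.11 and 0.11 m and y of bottle_green in the frame of tray between -0.05 and 0.05 m and z of bottle_green in the frame of tray between 0 and 0.01 m and contact force between the fingers and bottle_green below 0.1 N and x of bottle_blue in the frame of tray between -0.11 and 0.11 m and y of bottle_blue in the frame of tray between -0.05 and 0.05 m and z of bottle_blue in the frame of tray between 0 and 0.01 m and contact force between the fingers and bottle_blue below 0.1 N), for 0.2 s.
2. the jar stands in the middle of the balance's pan, let go, while the three bottles still stand on the side tray (all of step 1 and horizontal distance between jar and balance below 0.015 m and z of jar in the frame of balance between 0.064 and 0.073 m and contact force between the fingers and jar below 0.1 N and linear speed of jar below 0.03 m/s and angle between jar's own z axis and vertical below 0.12 rad), for 0.2 s.
At the end, for the whole second after the job is handed in: The jar stands upright on the balance's pan within 15 mm of its centre, and each bottle stands upright on the coaster of its cap's colour within 12 mm of its centre; all are released and at rest (horizontal distance between jar and balance below 0.015 m and z of jar in the frame of balance between 0.064 and 0.073 m and contact force between the fingers and jar below 0.1 N and linear speed of each of jar, bottle_red, bottle_green, bottle_blue below 0.03 m/s and angle between each of jar, bottle_red, bottle_green, bottle_blue's own z axis and vertical below 0.12 rad and horizontal distance between bottle_red and coaster_red below 0.012 m and z of bottle_red in the frame of coaster_red between 0 and 0.009 m and contact force between the fingers and bottle_red below 0.1 N and horizontal distance between bottle_green and coaster_green below 0.012 m and z of bottle_green in the frame of coaster_green between 0 and 0.009 m and contact force between the fingers and bottle_green below 0.1 N and horizontal distance between bottle_blue and coaster_blue below 0.012 m and z of bottle_blue in the frame of coaster_blue between 0 and 0.009 m and contact force between the fingers and bottle_blue below 0.1 N); the robot touches nothing.
It fails at once if a bottle or the jar is dropped (moves faster than 0.5 m/s, a fall of about 13 mm, with no finger on it) ((linear speed of bottle_red above 0.5 m/s and contact force between the fingers and bottle_red below 0.05 N) or (linear speed of bottle_green above 0.5 m/s and contact force between the fingers and bottle_green below 0.05 N) or (linear speed of bottle_blue above 0.5 m/s and contact force between the fingers and bottle_blue below 0.05 N) or (linear speed of jar above 0.5 m/s and contact force between the fingers and jar below 0.05 N)).
It fails at once if a bottle or the jar is tipped over (angle between any of bottle_red, bottle_green, bottle_blue, jar's own z axis and vertical above 0.7 rad).
It fails at once if the flask is moved by more than 20 mm (distance of flask from where it was at the start of the episode above 0.02 m).
It also fails if it takes over 144 s, if anything falls off the work surface, if the arm or the gripper's body presses on something with over 40 N, if the wrist force passes 120 N, or if a joint passes its speed limit or range.

## Working session

There is one attempt and no reset: what is moved stays moved. The work goes in short steps, Python scripts to look and compute and a tool call to move; the robot and the scene stay as the last step left them, time stands still between calls to the robot, and variables do not carry over. Pictures are saved under pics/ and viewed, about 12 in all and at most 16, crops included, and the job is handed in when it is done.

Besides the shell and the picture viewer there is one more tool, called after "Request:" as name(argument=value, ...) on one line, values as JSON. arm_command: Moves the arm, as the interface text tells. Shift numbers are shares of 0.08 m and turn numbers shares of 60 degrees, none past 1 either way. Its arguments: {"type":"object","properties":{"translation":{"type":"array"},"rotation":{"type":"array"},"grip":{"type":"array"}},"required":["translation","rotation","grip"]}

```bash
mkdir -p pics; python3 - <<'E'
from rig import bot,eyes,models
import cv2,numpy as np
s=bot.read_state();print(s['time_s'],s['position'],np.round(s['tcp_rot'],3).tolist(),s['opening'])
for c in('scene','top'):
    r=eyes.capture(c);cv2.imwrite(f'pics/{c}0.png',r['image'])
    print(c,np.round(r['mtx'],1).tolist(),np.round(r['dist_coeffs'],3),np.round(r['rvec'],3).ravel(),np.round(r['tvec'],3).ravel())
    for t in['bottle_red','bottle_green','bottle_blue','jar','coaster_red','coaster_green','coaster_blue','tray','balance','flask']:
        print(t,[(np.round(np.array(d['point'])*[512,384],1).tolist(),round(d['conf'],2)) for d in models.spot_point(c,t)][:4],[(np.round(np.array(d['extent'])*[512,384,512,384]).tolist(),round(d['conf'],2)) for d in models.recognise(c,t)][:4])
a=np.hstack([cv2.imread('pics/scene0.png')]);
E
```

```text
0.0 [0.16205968 0.60291463 0.24354975] [[0.966, -0.001, 0.26], [-0.26, -0.002, 0.966], [-0.0, -1.0, -0.002]] 0.9958924697772462
scene [[450.4, 0.0, 255.9], [0.0, 450.4, 192.9], [0.0, 0.0, 1.0]] [-0.152  0.     0.     0.     0.   ] [ 1.842  1.473 -0.665] [-0.158 -0.345  1.58 ]
bottle_red [([259.9, 257.8], 0.89), ([215.2, 198.5], 0.88)] [([205.0, 156.0, 224.0, 206.0], 0.84), ([248.0, 210.0, 271.0, 261.0], 0.62)]
bottle_green [([241.9, 191.9], 0.57)] [([233.0, 147.0, 251.0, 190.0], 0.96)]
bottle_blue [([262.5, 198.9], 0.86), ([241.4, 209.3], 0.61)] [([255.0, 154.0, 279.0, 206.0], 0.77)]
jar [([243.8, 208.5], 0.86)] [([233.0, 186.0, 254.0, 213.0], 0.6)]
coaster_red [([218.0, 203.9], 0.47)] [([204.0, 193.0, 230.0, 211.0], 0.73)]
coaster_green [([242.6, 188.4], 0.48)] [([229.0, 185.0, 254.0, 194.0], 0.6)]
coaster_blue [([268.0, 196.6], 0.65)] [([256.0, 193.0, 282.0, 213.0], 0.46)]
tray [([345.3, 172.5], 0.97)] [([307.0, 142.0, 398.0, 203.0], 0.63)]
balance [([123.2, 199.7], 0.59)] [([82.0, 156.0, 158.0, 216.0], 0.61)]
flask [([344.6, 231.7], 0.84), ([268.5, 197.8], 0.64)] [([333.0, 189.0, 
[... 428 characters left out ...]
, 233.0], 0.78)]
bottle_blue [([232.6, 193.9], 0.71)] [([221.0, 185.0, 236.0, 203.0], 0.67)]
jar [([254.8, 192.5], 0.73)] [([246.0, 181.0, 266.0, 204.0], 0.5)]
coaster_red [([277.6, 208.4], 0.52)] [([266.0, 196.0, 288.0, 220.0], 0.67)]
coaster_green [([251.5, 216.6], 0.84)] [([237.0, 207.0, 264.0, 235.0], 0.63)]
coaster_blue [([226.7, 197.0], 0.55)] [([217.0, 183.0, 245.0, 213.0], 0.75), ([220.0, 185.0, 238.0, 205.0], 0.74)]
tray [([128.2, 226.2], 0.92)] [([328.0, 204.0, 409.0, 288.0], 0.39)]
balance [([368.4, 235.1], 0.78)] [([331.0, 203.0, 406.0, 290.0], 0.94), ([244.0, 211.0, 257.0, 231.0], 0.51)]
flask [([167.1, 146.4], 0.8), ([127.5, 224.6], 0.51)] [([154.0, 131.0, 183.0, 156.0], 0.59)]
```

View pics/scene0.png

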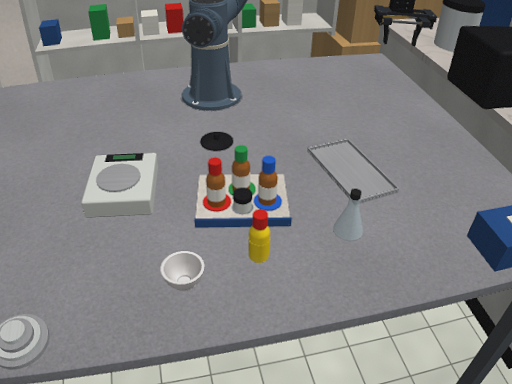

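View pics/top0.png

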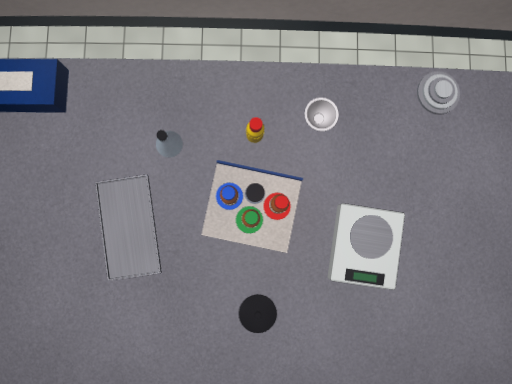

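The scene shows the stand ahead of the robot: red bottle (216,185), green (241,170), blue (268,183), jar (243,200). The yellow look-alike is at (260,238), tray at (350,170), balance at (120,182) and flask at (348,215). The top view agrees: coasters red (277,206), green (250,220), blue (229,196), jar (255,193).

```bash
cat > h.py <<'E'
import cv2,numpy as np
from rig import bot,eyes,models
WH=np.array([512,384])
def cap(c):
    s=bot.read_state(); r=eyes.capture(c)
    if 'hand_eye' in r:
        T=np.eye(4);T[:3,:3]=s['tcp_rot'];T[:3,3]=s['position'];W=T@np.array(r['hand_eye'])
        r['R'],r['C']=W[:3,:3],W[:3,3]
    else:
        R=cv2.Rodrigues(np.array(r['rvec'],float))[0];r['R'],r['C']=R.T,-R.T@np.ravel(r['tvec'])
    return r
def ray(r,p):
    u=cv2.undistortPoints(np.array([[p]],float),r['mtx'],np.array(r['dist_coeffs'],float)).ravel()
    d=r['R']@np.array([*u,1]);return d/np.linalg.norm(d)
def onz(r,p,z):
    d=ray(r,p);return r['C']+d*(z-r['C'][2])/d[2]
def tri(obs):
    A=[];b=[]
    for r,p in obs:
        d=ray(r,p);P=np.eye(3)-np.outer(d,d);A.append(P);b.append(P@r['C'])
    A=np.vstack(A);b=np.hstack(b);x=np.linalg.lstsq(A,b,rcond=None)[0]
    return x,np.abs(A@x-b).max()
def proj(r,X):
    R=r['R'].T;rv=cv2.Rodrigues(R)[0];return cv2.projectPoints(np.array([X],float),rv,-R@r['C'],r['mtx'],np.array(r['dist_coeffs'],float))[0].ravel()
def mask(img,col):
    h=cv2.cvtColor(img,cv2.COLOR_BGR2HSV);H,S,V=cv2.split(h)
    c={'red':(H<7)|(H>173),'green':(H>45)&(H<85),'blue':(H>100)&(H<130)}[col]
    return (c&(S>150)&(V>50)).astype(np.uint8)
E
python3 - <<'E'
from h import *
sc,tp=cap('scene'),cap('top')
for n in['bottle_red','bottle_green','bottle_blue','jar','tray','balance','flask']:
    z={'jar':.006,'tray':0,'balance':0,'flask':0}.get(n,.01)
    o=[]
    for c,r in(('scene',sc),('top',tp)):
        d=models.spot_point(c,n)
        o.append([x['point']*WH for x in d][:2])
    print(n,[np.round(onz(r,p,z),3).tolist() for r,q in((sc,o[0]),(tp,o[1])) for p in q[:2]])
for col in('red','green','blue'):
    m=mask(tp['image'],col);k,l,st,ce=cv2.connectedComponentsWithStats(m)
    print(col,[(st[i,4],np.round(ce[i],1).tolist(),st[i,:4].tolist(),np.round(onz(tp,ce[i],.01),3)[:2].tolist()) for i in range(1,k) if st[i,4]>40 and 190<ce[i][0]<310])
g=cv2.cvtColor(tp['image'],cv2.COLOR_BGR2GRAY)
for n,p,z in[('tray',q,.014) for q in((98,184),(148,177),(160,271),(109,278))]+[('pan',(371.5,236.5),.068),('standTL',(217,163),.02),('TR',(301,180),.02),('BL',(203,236),.006),('BR',(289,251),.006)]:
    print(n,np.round(onz(tp,p,z),3))
c=cv2.resize(tp['image'][150:265,190:310],None,fx=6,fy=5,interpolation=cv2.INTER_CUBIC)
c2=cv2.resize(sc['image'][140:240,180:300],None,fx=6,fy=5)
cv2.imwrite('pics/crop1.png',c)
E
```

```text
bottle_red [[0.782, -0.012, 0.01], [0.576, -0.073, 0.01], [0.583, -0.073, 0.01], [0.763, -0.012, 0.01]]
bottle_green [[0.552, -0.003, 0.01], [0.748, 0.211, 0.01], [0.534, -0.014, 0.01]]
bottle_blue [[0.596, 0.051, 0.01], [0.601, 0.045, 0.01]]
jar [[0.622, -0.012, 0.006], [0.748, 0.209, 0.006], [0.614, -0.012, 0.006]]
tray [[0.517, 0.3, 0.0], [0.51, 0.311, 0.0]]
balance [[0.498, -0.308, 0.0], [0.503, -0.319, 0.0], [0.607, 0.053, 0.0]]
flask [[0.742, 0.214, 0.0], [0.734, 0.222, 0.0]]
red [(np.int32(142), [255.5, 124.1], [250, 118, 12, 14], [0.795, -0.016]), (np.int32(416), [277.1, 205.7], [264, 193, 26, 27], [0.578, -0.077])]
green [(np.int32(189), [246.2, 221.6], [237, 207, 25, 26], [0.535, 0.004]), (np.int32(111), [251.0, 217.4], [246, 212, 11, 12], [0.546, -0.009])]
blue [(np.int32(366), [228.8, 195.1], [216, 183, 27, 26], [0.604, 0.051])]
tray [0.626 0.396 0.014]
tray [0.647 0.264 0.014]
tray [0.403 0.224 0.014]
tray [0.382 0.356 0.014]
pan [ 0.502 -0.311  0.068]
standTL [0.687 0.083 0.02 ]
TR [ 0.647 -0.138  0.02 ]
BL [0.495 0.116 0.006]
BR [ 0.46  -0.11   0.006]
```

View pics/crop1.png

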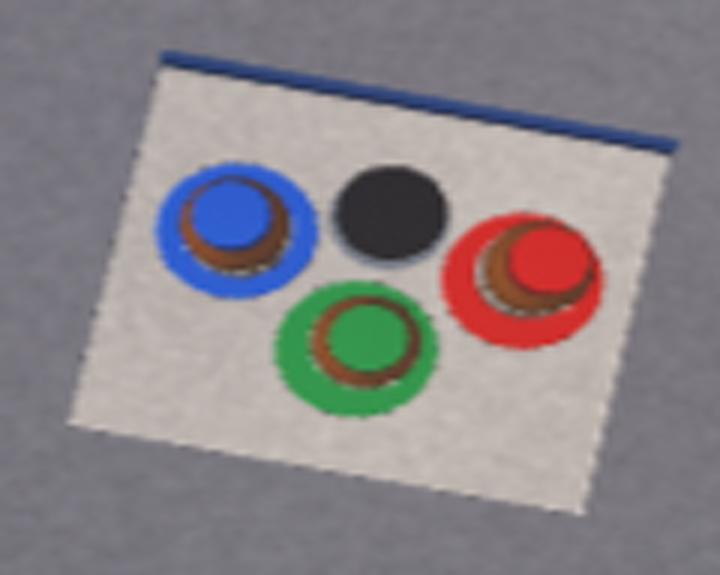

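Crop: coaster centres in the top picture are blue (229.5,196), green (249.5,220) and red (277,206), with the jar lid at (255,193). Next I'll move above the stand for a close look.

Request:
arm_command(translation=[[0.33,-0.06,-0.3],[0.66,-0.12,-0.6],[0.99,-0.18,-0.89]], rotation=[[0,0,0],[0,0,0],[0,0,0]], grip=[-1,-1,-1])

```text
time_s: 3.2
position: [0.2206, 0.5132, 0.259]
tcp_rot: [[0.966, 0.0, 0.259], [-0.259, -0.0, 0.966], [0.0, -1.0, -0.0]]
force: [0.6, 1.1, 0.1]
opening: 1.003
```

Request:
arm_command(translation=[[0.33,-0.06,-0.3],[0.66,-0.12,-0.6],[0.99,-0.18,-0.89]], rotation=[[0,0,0],[0,0,0],[0,0,0]], grip=[-1,-1,-1])

```text
time_s: 3.5
position: [0.2789, 0.4236, 0.2737]
tcp_rot: [[0.966, 0.0, 0.26], [-0.26, 0.0, 0.966], [0.0, -1.0, 0.0]]
force: [0.5, 0.6, -0.5]
opening: 1.0
```

Request:
arm_command(translation=[[0.33,-0.06,-0.3],[0.66,-0.12,-0.6],[0.99,-0.18,-0.89]], rotation=[[0,0,0],[0,0,0],[0,0,0]], grip=[-1,-1,-1])

```text
time_s: 3.8
position: [0.3369, 0.3343, 0.2882]
tcp_rot: [[0.966, 0.0, 0.26], [-0.26, 0.0, 0.966], [0.0, -1.0, 0.0]]
force: [0.4, 0.4, -0.3]
opening: 1.0
```

Request:
arm_command(translation=[[0.33,-0.06,-0.3],[0.66,-0.12,-0.6],[0.99,-0.18,-0.89]], rotation=[[0,0,0],[0,0,0],[0,0,0]], grip=[-1,-1,-1])

```text
time_s: 4.1
position: [0.3949, 0.2449, 0.3026]
tcp_rot: [[0.966, 0.001, 0.26], [-0.26, 0.0, 0.966], [0.0, -1.0, 0.0]]
force: [0.1, -0.4, 0.4]
opening: 1.002
```

Request:
arm_command(translation=[[0.33,-0.06,-0.3],[0.66,-0.12,-0.6],[0.99,-0.18,-0.89]], rotation=[[0,0,0],[0,0,0],[0,0,0]], grip=[-1,-1,-1])

```text
time_s: 4.4
position: [0.4529, 0.1555, 0.317]
tcp_rot: [[0.966, 0.001, 0.26], [-0.26, 0.0, 0.966], [0.001, -1.0, 0.0]]
force: [0.3, 1.3, 0.2]
opening: 0.998
```

Request:
arm_command(translation=[[0.33,-0.06,-0.3],[0.66,-0.12,-0.6],[0.99,-0.18,-0.89],[0.99,-0.18,-0.89],[0.99,-0.18,-0.89]], rotation=[[0,0,0],[0,0,0],[0,0,0],[0,0,0],[0,0,0]], grip=[-1,-1,-1,-1,-1])

```text
time_s: 4.9
position: [0.5103, 0.0671, 0.3308]
tcp_rot: [[0.965, -0.001, 0.262], [-0.262, 0.001, 0.965], [-0.001, -1.0, 0.0]]
force: [0.8, 0.1, -0.6]
opening: 1.004
```

```bash
python3 - <<'E'
from h import *
import pickle
r=cap('wrist');cv2.imwrite('pics/w1.png',r['image']);pickle.dump(r,open('w1.pkl','wb'))
print(np.round(r['hand_eye'],3).tolist(),np.round(r['mtx'],1).tolist(),np.round(r['C'],3))
print([ (n,np.round(proj(r,X),0)) for n,X in (('red',(.578,-.077,.01)),('green',(.54,-.008,.01)),('blue',(.602,.049,.01)))])
E
```

```text
[[0.001, 0.957, 0.291, -0.081], [0.001, -0.291, 0.957, -0.14], [1.0, -0.0, -0.001, 0.001], [0.0, 0.0, 0.0, 1.0]] [[318.1, 0.0, 249.9], [0.0, 318.1, 194.4], [0.0, 0.0, 1.0]] [0.433 0.089 0.471]
[('red', array([172., 221.])), ('green', array([207., 188.])), ('blue', array([254., 216.]))]
```

View pics/w1.png

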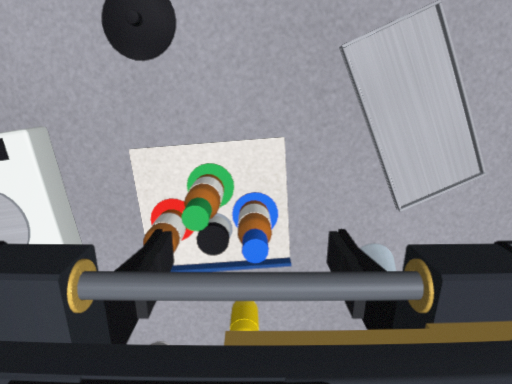

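Wrist view: coasters green (211,184), blue (255,213) and red (172,219). Caps are green (196,217) and blue (255,248), with the red one hidden by the left finger; jar lid (213,238). Fitting circles in both views next.

```bash
cat >> h.py <<'E'
from scipy.optimize import least_squares
def circ(r,pts,z,rad):
    P=np.array([onz(r,p,z)[:2] for p in pts])
    c0=P.mean(0);best=None
    for dx in(-.01,0,.01):
        for dy in(-.01,0,.01):
            f=least_squares(lambda c:np.linalg.norm(P-c,axis=1)-rad,c0+[dx,dy],loss='cauchy',f_scale=.0012)
            if best is None or f.cost<best.cost:best=f
    e=np.abs(best.fun) if 0 else np.abs(np.linalg.norm(P-best.x,axis=1)-rad)
    return best.x,(e<.002).mean()
def blobs(img,col,box,amin=30):
    m=mask(img,col);M=np.zeros_like(m);x0,y0,x1,y1=box;M[y0:y1,x0:x1]=m[y0:y1,x0:x1]
    cs=cv2.findContours(M,cv2.RETR_EXTERNAL,cv2.CHAIN_APPROX_NONE)[0]
    return sorted([c.reshape(-1,2).astype(float) for c in cs if cv2.contourArea(c)>amin],key=lambda c:-cv2.contourArea(c.astype(np.float32)))
E
python3 - <<'E'
from h import *
import pickle
w=pickle.load(open('w1.pkl','rb'));t=cap('top')
for n,r,box in(('top',t,(200,175,300,240)),('wrist',w,(140,150,285,262))):
    for col in('red','green','blue'):
        for b in blobs(r['image'],col,box)[:3]:
            a=circ(r,cv2.convexHull(b.astype(np.float32)).reshape(-1,2) if 0 else b,.01,.036);c=circ(r,b,.136,.016)
            print(n,col,len(b),b.mean(0).round(1),'coaster',a[0].round(4),round(a[1],2),'cap',c[0].round(4),round(c[1],2))
    H=cv2.cvtColor(r['image'],cv2.COLOR_BGR2GRAY)
    m=(H<65).astype(np.uint8);x0,y0,x1,y1=(240,178,272,210) if n=='top' else (194,212,236,257)
    M=np.zeros_like(m);M[y0:y1,x0:x1]=m[y0:y1,x0:x1]
    cs=max(cv2.findContours(M,cv2.RETR_EXTERNAL,cv2.CHAIN_APPROX_NONE)[0],key=cv2.contourArea).reshape(-1,2).astype(float)
    print('jar',len(cs),cs.mean(0),[np.round(x,4) for x in circ(r,cs,.051,.024)])
E
```

```text
top red 73 [276.7 205.8] coaster [ 0.577  -0.0733] 0.49 cap [ 0.5586 -0.0752] 0.18
top green 26 [252.5 215.7] coaster [ 0.5723 -0.0355] 0.31 cap [ 0.5529 -0.0171] 0.46
top blue 123 [228.8 192.4] coaster [0.5948 0.0493] 0.2 cap [0.6024 0.0492] 0.2
jar 49 [254.81632653 192.30612245] [array([ 0.6101, -0.0142]), np.float64(0.4694)]
wrist red 86 [166.5 208.3] coaster [ 0.5782 -0.074 ] 0.55 cap [ 0.5273 -0.032 ] 0.38
wrist red 25 [187.  233.4] coaster [ 0.5738 -0.076 ] 0.56 cap [ 0.5705 -0.0136] 0.6
wrist green 85 [196.8 214.5] coaster [ 0.5688 -0.0503] 0.41 cap [ 0.5392 -0.0032] 0.66
wrist green 145 [213. 180.] coaster [ 0.5405 -0.0052] 0.42 cap [0.5107 0.0217] 0.29
wrist blue 130 [260.9 250.8] coaster [0.6506 0.0548] 0.31 cap [0.5962 0.0506] 0.38
wrist blue 152 [254.9 207.8] coaster [0.6019 0.0497] 0.41 cap [0.5519 0.0604] 0.28
jar 87 [213.09195402 238.32183908] [array([ 0.605 , -0.0143]), np.float64(0.7356)]
```

Request:
arm_command(translation=[[0.2,0.25,0.015],[0.38,0.5,0.03],[0.565,0.8,0.045]], rotation=[[0,0,0],[0,0,0],[0,0,0]], grip=[-1,-0.6,-0.5])

```text
time_s: 5.3
position: [0.5548, 0.0607, 0.267]
tcp_rot: [[0.966, 0.001, 0.258], [-0.258, 0.0, 0.966], [0.001, -1.0, 0.0]]
force: [0.2, 0.2, 0.5]
opening: 0.891
```

Request:
arm_command(translation=[[0.2,0.25,0.015],[0.38,0.5,0.03],[0.565,0.8,0.045],[0.565,0.8,0.045],[0.565,0.8,0.045]], rotation=[[0,0,0],[0,0,0],[0,0,0],[0,0,0],[0,0,0]], grip=[-0.5,-0.5,-0.5,-0.5,-0.5])

```text
time_s: 5.8
position: [0.5982, 0.0522, 0.2027]
tcp_rot: [[0.966, -0.002, 0.258], [-0.258, 0.0, 0.966], [-0.002, -1.0, -0.0]]
force: [0.0, -0.8, 0.4]
opening: 0.749
```

```bash
python3 - <<'E'
from h import *
import pickle
r=cap('wrist');cv2.imwrite('pics/w2.png',r['image']);pickle.dump(r,open('w2.pkl','wb'))
s=bot.read_state();print(s['position'],s['opening'])
t=np.array(s['position']);print(proj(r,t),proj(r,t-[0,0,.022]),proj(r,(t[0],t[1],.136)))
for col in('blue','red','green'):
    for b in blobs(r['image'],col,(0,0,512,384))[:4]:
        c=circ(r,b,.136,.016);print(col,len(b),b.mean(0).round(1),c[0].round(4),round(c[1],2))
E
```

```text
[0.59864743 0.05201627 0.20363749] 0.7544886444756105
[249.03926792 269.78120555] [249.20558027 249.58414191] [249.45071232 219.83776861]
blue 137 [246.2 214.1] [0.5959 0.0503] 0.74
blue 215 [249.7 168.2] [0.5707 0.0581] 0.36
blue 228 [245.5 251. ] [0.632  0.0412] 0.18
blue 65 [142.4 257.1] [ 0.5945 -0.031 ] 0.58
red 146 [ 80.3 227.5] [ 0.5725 -0.0608] 0.57
red 92 [153.7 198.9] [ 0.56   -0.0148] 0.55
red 65 [111.8 169.9] [ 0.5292 -0.0349] 0.57
green 142 [148.2 158.8] [ 0.5407 -0.0028] 0.75
green 214 [192.2 130.1] [0.5296 0.0311] 0.33
```

View pics/w2.png

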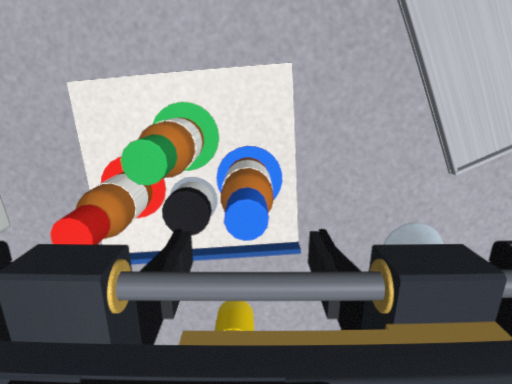

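Blue cap lies between the jaws at (247,214), about 2 mm off. I'll correct that, descend and grip.

Request:
arm_command(translation=[[-0.026,0.2,-0.029],[-0.026,0.45,-0.029],[-0.026,0.7,-0.029],[-0.026,0.9,-0.029],[-0.026,0.98,-0.029]], rotation=[[0,0,0],[0,0,0],[0,0,0],[0,0,0],[0,0,0]], grip=[-0.5,-0.5,-0.5,-0.5,-0.5])

```text
time_s: 6.35
position: [0.5959, 0.0499, 0.1249]
tcp_rot: [[0.966, -0.001, 0.259], [-0.259, 0.0, 0.966], [-0.001, -1.0, -0.0]]
force: [-0.9, -0.2, -1.0]
opening: 0.747
```

Request:
arm_command(translation=[[0,0,0],[0,0,0],[0,0,0],[0,0,0],[0,0,0]], rotation=[[0,0,0],[0,0,0],[0,0,0],[0,0,0],[0,0,0]], grip=[0,0.4,1,1,1])

```text
time_s: 6.85
position: [0.5971, 0.0493, 0.1252]
tcp_rot: [[0.966, 0.001, 0.26], [-0.26, -0.0, 0.966], [0.001, -1.0, 0.0]]
force: [0.2, 0.8, -0.0]
opening: 0.383
```

Request:
arm_command(translation=[[0,0,0],[0,0,0],[0,-0.05,0],[0,-0.15,0],[0,-0.25,0]], rotation=[[0,0,0],[0,0,0],[0,0,0],[0,0,0],[0,0,0]], grip=[1,1,1,1,1])

```text
time_s: 7.35
position: [0.5964, 0.0493, 0.1447]
tcp_rot: [[0.966, -0.001, 0.26], [-0.26, 0.0, 0.966], [-0.001, -1.0, -0.0]]
force: [-0.0, 0.3, -2.7]
opening: 0.361
```

Request:
arm_command(translation=[[-0.03,-0.05,0.1],[-0.09,-0.094,0.3],[-0.17,-0.094,0.55],[-0.26,-0.094,0.81]], rotation=[[0,0,0],[0,0,0],[0,0,0],[0,0,0]], grip=[1,1,1,1])

```text
time_s: 7.75
position: [0.5933, 0.1191, 0.1524]
tcp_rot: [[0.966, 0.0, 0.26], [-0.26, 0.001, 0.966], [0.0, -1.0, 0.001]]
force: [-0.8, -0.4, -2.6]
opening: 0.357
```

Request:
arm_command(translation=[[-0.09,-0.03,0.27],[-0.17,-0.06,0.54],[-0.26,-0.094,0.81]], rotation=[[0,0,0],[0,0,0],[0,0,0]], grip=[1,1,1])

```text
time_s: 8.05
position: [0.5896, 0.1877, 0.1596]
tcp_rot: [[0.966, -0.001, 0.259], [-0.259, 0.0, 0.966], [-0.001, -1.0, 0.0]]
force: [-0.0, -0.4, -1.8]
opening: 0.355
```

Request:
arm_command(translation=[[-0.09,-0.03,0.27],[-0.17,-0.06,0.54],[-0.26,-0.094,0.81]], rotation=[[0,0,0],[0,0,0],[0,0,0]], grip=[1,1,1])

```text
time_s: 8.35
position: [0.5861, 0.2557, 0.1672]
tcp_rot: [[0.966, -0.001, 0.259], [-0.259, 0.0, 0.966], [-0.001, -1.0, 0.0]]
force: [-0.1, 1.0, -1.8]
opening: 0.36
```

Request:
arm_command(translation=[[-0.09,-0.03,0.27],[-0.17,-0.06,0.5],[-0.22,-0.094,0.7],[-0.26,-0.094,0.81],[-0.26,-0.094,0.81]], rotation=[[0,0,0],[0,0,0],[0,0,0],[0,0,0],[0,0,0]], grip=[1,1,1,1,1])

```text
time_s: 8.85
position: [0.5835, 0.3226, 0.1746]
tcp_rot: [[0.966, 0.0, 0.258], [-0.258, 0.0, 0.966], [0.0, -1.0, 0.0]]
force: [-0.1, 1.0, -1.9]
opening: 0.357
```

```bash
python3 - <<'E'
from h import *
import pickle
r=cap('wrist');cv2.imwrite('pics/w3.png',r['image']);pickle.dump(r,open('w3.pkl','wb'))
s=bot.read_state();print(s['position'],s['opening'],s['force'])
E
```

```text
[0.58348988 0.32145507 0.17441242] 0.3636535283631886 [-0.28325866 -0.48153763 -2.26015103]
```

View pics/w3.png

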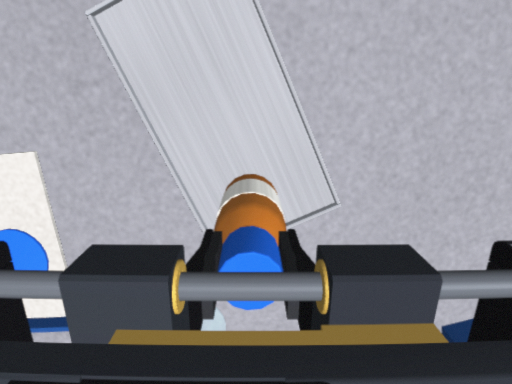

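Blue bottle is held upright above the far end of the tray; the tray's far left corner shows at (338,203), hidden right corner near (207,232).

```bash
python3 - <<'E'
from h import *
import pickle
L=lambda n:pickle.load(open(n,'rb'))
w1,w2,w3=L('w1.pkl'),L('w2.pkl'),L('w3.pkl')
for p in((338,203),(92,13),(207,232),(258,0)):print('w3',p,onz(w3,p,.014).round(4))
for p in((438,4),(483,172),(401,209),(342,46)):print('w1',p,onz(w1,p,.014).round(4))
t=cap('top')
print('corner tri',tri([(w1,(483,172)),(w3,(338,203)),(t,(98,184))]),tri([(w1,(401,209)),(t,(148,177))]))
E
```

```text
w3 (338, 203) [0.6252 0.4027 0.014 ]
w3 (92, 13) [0.4007 0.2308 0.014 ]
w3 (207, 232) [0.6214 0.2671 0.014 ]
w3 (258, 0) [0.4297 0.3711 0.014 ]
w1 (438, 4) [0.3795 0.3575 0.014 ]
w1 (483, 172) [0.6241 0.4    0.014 ]
w1 (401, 209) [0.6496 0.27   0.014 ]
w1 (342, 46) [0.3991 0.2243 0.014 ]
corner tri (array([0.62580289, 0.40070617, 0.01080254]), np.float64(0.003663404639949741)) (array([0.64445158, 0.26325384, 0.02641288]), np.float64(0.0017124728786568066))
```

Request:
arm_command(translation=[[0,0.15,0],[0,0.35,0],[0,0.5,0],[0,0.6,0],[0,0.65,0]], rotation=[[0,0,0],[0,0,0],[0,0,0],[0,0,0],[0,0,0]], grip=[1,1,1,1,1])

```text
time_s: 9.45
position: [0.5833, 0.3205, 0.1211]
tcp_rot: [[0.965, -0.002, 0.261], [-0.261, -0.001, 0.965], [-0.002, -1.0, -0.001]]
force: [-0.2, -1.1, -2.2]
opening: 0.355
```

Request:
arm_command(translation=[[0,0.01,0],[0,0.025,0],[0,0.035,0],[0,0.035,0]], rotation=[[0,0,0],[0,0,0],[0,0,0],[0,0,0]], grip=[1,1,1,1])

```text
time_s: 9.85
position: [0.584, 0.3214, 0.1203]
tcp_rot: [[0.966, 0.001, 0.26], [-0.26, 0.0, 0.966], [0.001, -1.0, 0.0]]
force: [-0.3, -0.1, -2.2]
opening: 0.36
```

Request:
arm_command(translation=[[0,0.01,0],[0,0.02,0],[0,0.02,0],[0,0.02,0]], rotation=[[0,0,0],[0,0,0],[0,0,0],[0,0,0]], grip=[1,1,1,1])

```text
time_s: 10.25
position: [0.5842, 0.3214, 0.1191]
tcp_rot: [[0.966, 0.001, 0.26], [-0.26, 0.0, 0.966], [0.001, -1.0, 0.001]]
force: [-0.4, -0.0, 3.8]
opening: 0.362
```

Request:
arm_command(translation=[[0,0.005,0],[0,0.01,0],[0,0.01,0],[0,0.01,0]], rotation=[[0,0,0],[0,0,0],[0,0,0],[0,0,0]], grip=[1,1,1,1])

```text
time_s: 10.65
position: [0.5843, 0.3214, 0.1191]
tcp_rot: [[0.966, 0.002, 0.26], [-0.26, 0.0, 0.966], [0.001, -1.0, 0.001]]
force: [-1.7, -0.5, 7.6]
opening: 0.359
```

Request:
arm_command(translation=[[0,0,0],[0,0,0],[0,0,0],[0,0,0]], rotation=[[0,0,0],[0,0,0],[0,0,0],[0,0,0]], grip=[0.1,-0.1,-0.4,-0.5])

```text
time_s: 11.05
position: [0.5836, 0.3211, 0.1169]
tcp_rot: [[0.966, -0.001, 0.26], [-0.26, -0.0, 0.966], [-0.001, -1.0, -0.0]]
force: [0.7, -0.5, 0.3]
opening: 0.632
```

Request:
arm_command(translation=[[0,-0.1,0],[0,-0.3,0],[0,-0.6,0],[0,-1,0]], rotation=[[0,0,0],[0,0,0],[0,0,0],[0,0,0]], grip=[-0.5,-0.5,-0.5,-0.5])

```text
time_s: 11.45
position: [0.5832, 0.321, 0.1982]
tcp_rot: [[0.966, -0.002, 0.26], [-0.26, -0.001, 0.966], [-0.002, -1.0, -0.001]]
force: [0.8, 0.6, 0.3]
opening: 0.747
```

Request:
arm_command(translation=[[0.05,-0.03,-0.4],[0.106,-0.03,-0.81]], rotation=[[0,0,0],[0,0,0]], grip=[-0.5,-0.5])

```text
time_s: 11.65
position: [0.5765, 0.257, 0.2033]
tcp_rot: [[0.966, 0.006, 0.257], [-0.257, 0.001, 0.966], [0.006, -1.0, 0.003]]
force: [0.1, 0.3, 0.6]
opening: 0.748
```

Request:
arm_command(translation=[[0.05,0,-0.4],[0.106,0,-0.81]], rotation=[[0,0,0],[0,0,0]], grip=[-0.5,-0.5])

```text
time_s: 11.85
position: [0.5668, 0.1908, 0.2017]
tcp_rot: [[0.966, 0.003, 0.259], [-0.259, 0.0, 0.966], [0.003, -1.0, 0.001]]
force: [-0.2, -0.8, 0.5]
opening: 0.75
```

Request:
arm_command(translation=[[0.05,0,-0.4],[0.106,0,-0.81]], rotation=[[0,0,0],[0,0,0]], grip=[-0.5,-0.5])

```text
time_s: 12.05
position: [0.5581, 0.1258, 0.2015]
tcp_rot: [[0.966, 0.003, 0.26], [-0.26, 0.0, 0.966], [0.002, -1.0, 0.001]]
force: [1.1, 0.6, 0.3]
opening: 0.752
```

Request:
arm_command(translation=[[0.05,0,-0.4],[0.106,0,-0.81]], rotation=[[0,0,0],[0,0,0]], grip=[-0.5,-0.5])

```text
time_s: 12.25
position: [0.5495, 0.0609, 0.2015]
tcp_rot: [[0.966, 0.003, 0.26], [-0.26, -0.0, 0.966], [0.003, -1.0, 0.0]]
force: [0.7, -0.2, -0.9]
opening: 0.751
```

Request:
arm_command(translation=[[0.05,0,-0.4],[0.08,0,-0.7],[0.106,0,-0.81],[0.106,0,-0.81],[0.106,0,-0.81]], rotation=[[0,0,0],[0,0,0],[0,0,0],[0,0,0],[0,0,0]], grip=[-0.5,-0.5,-0.5,-0.5,-0.5])

```text
time_s: 12.75
position: [0.5409, -0.002, 0.2004]
tcp_rot: [[0.966, 0.001, 0.26], [-0.26, 0.0, 0.966], [0.001, -1.0, 0.001]]
force: [-0.9, 1.3, 0.3]
opening: 0.75
```

```bash
cat > caps.py <<'E'
from h import *
import pickle,sys
r=cap('wrist');cv2.imwrite(f'pics/{sys.argv[1]}.png',r['image']);pickle.dump(r,open(sys.argv[1]+'.pkl','wb'))
z=float(sys.argv[2]) if len(sys.argv)>2 else .136
s=bot.read_state();print(np.round(s['position'],4),round(s['opening'],3),np.round(s['force'],1))
for col in('blue','red','green'):
    for b in blobs(r['image'],col,(0,0,512,384))[:3]:
        c=circ(r,b,z,.016);a=circ(r,b,.01,.036)
        d=np.array([*c[0],0])-[*s['position'][:2],0]
        print(col,len(b),b.mean(0).round(0),'cap',c[0].round(4),round(c[1],2),'coaster',a[0].round(4),round(a[1],2),'cap-tool share',np.round(np.array(s['tcp_rot']).T@d/.08,3))
E
python3 caps.py w4
```

```text
[ 0.5408 -0.0017  0.2002] 0.752 [-1.1  0.1 -0.1]
blue 186 [309. 214.] cap [0.5451 0.0437] 0.33 coaster [0.6006 0.0502] 0.65 cap-tool share [-0.095  0.     0.562]
red 200 [198. 215.] cap [ 0.5283 -0.0353] 0.38 coaster [ 0.5774 -0.0749] 0.42 cap-tool share [-0.043 -0.    -0.447]
green 140 [245. 216.] cap [ 0.5395 -0.0046] 0.71 coaster [ 0.5876 -0.0075] 0.46 cap-tool share [-0.006 -0.    -0.04 ]
green 209 [250. 165.] cap [0.5054 0.0086] 0.32 coaster [ 0.5409 -0.0036] 0.43 cap-tool share [-0.461 -0.     0.009]
```

Request:
arm_command(translation=[[-0.01,0.2,-0.04],[-0.01,0.45,-0.04],[-0.01,0.7,-0.04],[-0.01,0.88,-0.04],[-0.01,0.94,-0.04]], rotation=[[0,0,0],[0,0,0],[0,0,0],[0,0,0],[0,0,0]], grip=[-0.5,-0.5,-0.5,-0.5,-0.5])

```text
time_s: 13.3
position: [0.5381, -0.004, 0.1232]
tcp_rot: [[0.966, -0.003, 0.258], [-0.258, 0.001, 0.966], [-0.003, -1.0, 0.0]]
force: [-0.8, -1.4, -0.3]
opening: 0.747
```

Request:
arm_command(translation=[[0,0,0],[0,0,0],[0,0,0],[0,0,0],[0,0,0]], rotation=[[0,0,0],[0,0,0],[0,0,0],[0,0,0],[0,0,0]], grip=[0,0.4,1,1,1])

```text
time_s: 13.8
position: [0.5392, -0.0056, 0.1252]
tcp_rot: [[0.966, 0.001, 0.26], [-0.26, -0.0, 0.966], [0.001, -1.0, 0.0]]
force: [0.6, -0.5, -1.0]
opening: 0.379
```

Request:
arm_command(translation=[[0,0,0],[0,0,0],[0,-0.05,0],[0,-0.15,0],[0,-0.3,0]], rotation=[[0,0,0],[0,0,0],[0,0,0],[0,0,0],[0,0,0]], grip=[1,1,1,1,1])

```text
time_s: 14.3
position: [0.5382, -0.0054, 0.1486]
tcp_rot: [[0.966, -0.002, 0.26], [-0.26, 0.0, 0.966], [-0.002, -1.0, -0.0]]
force: [0.6, -0.4, -1.2]
opening: 0.359
```

Request:
arm_command(translation=[[-0.03,-0.05,0.1],[-0.09,-0.1,0.28],[-0.17,-0.1,0.5],[-0.267,-0.1,0.748]], rotation=[[0,0,0],[0,0,0],[0,0,0],[0,0,0]], grip=[1,1,1,1])

```text
time_s: 14.7
position: [0.5336, 0.0593, 0.157]
tcp_rot: [[0.966, 0.0, 0.26], [-0.26, 0.0, 0.966], [0.0, -1.0, 0.0]]
force: [-0.1, -0.3, -1.6]
opening: 0.361
```

Request:
arm_command(translation=[[-0.09,-0.03,0.25],[-0.178,-0.07,0.5],[-0.267,-0.1,0.748]], rotation=[[0,0,0],[0,0,0],[0,0,0]], grip=[1,1,1])

```text
time_s: 15.0
position: [0.528, 0.1233, 0.1649]
tcp_rot: [[0.966, -0.001, 0.259], [-0.259, 0.0, 0.966], [-0.001, -1.0, 0.0]]
force: [-0.2, -0.3, -0.8]
opening: 0.36
```

Request:
arm_command(translation=[[-0.09,-0.03,0.25],[-0.178,-0.07,0.5],[-0.267,-0.1,0.748]], rotation=[[0,0,0],[0,0,0],[0,0,0]], grip=[1,1,1])

```text
time_s: 15.3
position: [0.5227, 0.1866, 0.1729]
tcp_rot: [[0.966, -0.001, 0.259], [-0.259, 0.0, 0.966], [-0.001, -1.0, 0.0]]
force: [0.6, 0.0, -2.4]
opening: 0.358
```

Request:
arm_command(translation=[[-0.09,0,0.25],[-0.178,0,0.5],[-0.267,0,0.748]], rotation=[[0,0,0],[0,0,0],[0,0,0]], grip=[1,1,1])

```text
time_s: 15.6
position: [0.5174, 0.2499, 0.1727]
tcp_rot: [[0.966, -0.001, 0.259], [-0.259, 0.0, 0.966], [-0.001, -1.0, -0.0]]
force: [0.5, -0.5, -2.1]
opening: 0.359
```

Request:
arm_command(translation=[[-0.09,0,0.25],[-0.178,0,0.5],[-0.24,0,0.68],[-0.267,0,0.748],[-0.267,0,0.748]], rotation=[[0,0,0],[0,0,0],[0,0,0],[0,0,0],[0,0,0]], grip=[1,1,1,1,1])

```text
time_s: 16.1
position: [0.5129, 0.312, 0.1725]
tcp_rot: [[0.966, -0.0, 0.258], [-0.258, -0.0, 0.966], [-0.0, -1.0, -0.0]]
force: [-0.2, 0.3, -2.4]
opening: 0.362
```

Request:
arm_command(translation=[[0,0.15,0],[0,0.35,0],[0,0.5,0],[0,0.6,0],[0,0.635,0]], rotation=[[0,0,0],[0,0,0],[0,0,0],[0,0,0],[0,0,0]], grip=[1,1,1,1,1])

```text
time_s: 16.6
position: [0.513, 0.3103, 0.1204]
tcp_rot: [[0.965, -0.002, 0.261], [-0.261, -0.001, 0.965], [-0.002, -1.0, -0.002]]
force: [-0.7, -0.3, -2.2]
opening: 0.361
```

Request:
arm_command(translation=[[0,0.01,0],[0,0.02,0],[0,0.02,0],[0,0.02,0]], rotation=[[0,0,0],[0,0,0],[0,0,0],[0,0,0]], grip=[1,1,1,1])

```text
time_s: 17.0
position: [0.5138, 0.3113, 0.1208]
tcp_rot: [[0.966, 0.001, 0.26], [-0.26, 0.0, 0.966], [0.001, -1.0, 0.001]]
force: [1.0, -0.1, -2.4]
opening: 0.362
```

Request:
arm_command(translation=[[0,0.01,0],[0,0.015,0],[0,0.015,0],[0,0.015,0]], rotation=[[0,0,0],[0,0,0],[0,0,0],[0,0,0]], grip=[1,1,1,1])

```text
time_s: 17.4
position: [0.5136, 0.3112, 0.1192]
tcp_rot: [[0.966, 0.0, 0.26], [-0.26, 0.0, 0.966], [0.0, -1.0, 0.0]]
force: [0.3, 0.2, -0.7]
opening: 0.357
```

Request:
arm_command(translation=[[0,0.008,0],[0,0.008,0],[0,0.008,0],[0,0.008,0],[0,0.008,0]], rotation=[[0,0,0],[0,0,0],[0,0,0],[0,0,0],[0,0,0]], grip=[1,0.1,-0.1,-0.4,-0.5])

```text
time_s: 17.9
position: [0.5136, 0.3111, 0.1183]
tcp_rot: [[0.966, -0.0, 0.26], [-0.26, -0.0, 0.966], [-0.0, -1.0, -0.0]]
force: [0.6, -0.7, -0.7]
opening: 0.637
```

Request:
arm_command(translation=[[0,-0.1,0],[0,-0.3,0],[0,-0.6,0],[0,-1,0]], rotation=[[0,0,0],[0,0,0],[0,0,0],[0,0,0]], grip=[-0.5,-0.5,-0.5,-0.5])

```text
time_s: 18.3
position: [0.5127, 0.3107, 0.1984]
tcp_rot: [[0.966, -0.003, 0.26], [-0.26, -0.001, 0.966], [-0.003, -1.0, -0.002]]
force: [0.9, 0.7, -0.3]
opening: 0.749
```

Request:
arm_command(translation=[[0.2,-0.03,-0.44],[0.404,-0.03,-0.889]], rotation=[[0,0,0],[0,0,0]], grip=[-0.5,-0.5])

```text
time_s: 18.5
position: [0.5273, 0.2345, 0.2031]
tcp_rot: [[0.966, 0.005, 0.257], [-0.257, 0.001, 0.966], [0.004, -1.0, 0.002]]
force: [0.6, -0.3, -1.2]
opening: 0.752
```

Request:
arm_command(translation=[[0.2,0,-0.44],[0.404,0,-0.889]], rotation=[[0,0,0],[0,0,0]], grip=[-0.5,-0.5])

```text
time_s: 18.7
position: [0.5393, 0.1558, 0.2017]
tcp_rot: [[0.966, 0.001, 0.259], [-0.259, 0.0, 0.966], [0.001, -1.0, 0.0]]
force: [1.0, 0.3, 0.3]
opening: 0.748
```

Request:
arm_command(translation=[[0.2,0,-0.44],[0.404,0,-0.889]], rotation=[[0,0,0],[0,0,0]], grip=[-0.5,-0.5])

```text
time_s: 18.9
position: [0.552, 0.0785, 0.2015]
tcp_rot: [[0.966, 0.001, 0.26], [-0.26, 0.0, 0.966], [0.001, -1.0, 0.0]]
force: [0.7, 0.0, 0.8]
opening: 0.75
```

Request:
arm_command(translation=[[0.2,0,-0.44],[0.404,0,-0.889]], rotation=[[0,0,0],[0,0,0]], grip=[-0.5,-0.5])

```text
time_s: 19.1
position: [0.5647, 0.0013, 0.2014]
tcp_rot: [[0.966, 0.001, 0.26], [-0.26, -0.0, 0.966], [0.001, -1.0, 0.0]]
force: [0.1, 0.3, 0.7]
opening: 0.752
```

Request:
arm_command(translation=[[0.2,0,-0.44],[0.32,0,-0.7],[0.404,0,-0.889],[0.404,0,-0.889],[0.404,0,-0.889]], rotation=[[0,0,0],[0,0,0],[0,0,0],[0,0,0],[0,0,0]], grip=[-0.5,-0.5,-0.5,-0.5,-0.5])

```text
time_s: 19.6
position: [0.5769, -0.0735, 0.2009]
tcp_rot: [[0.966, -0.001, 0.26], [-0.26, 0.001, 0.966], [-0.001, -1.0, 0.001]]
force: [0.6, 0.8, 0.2]
opening: 0.75
```

```bash
python3 caps.py w5
```

```text
[ 0.5767 -0.073   0.2008] 0.749 [-0.5 -0.3  0.3]
blue 183 [367. 167.] cap [0.5567 0.0081] 0.28 coaster [0.6008 0.0498] 0.78 cap-tool share [-0.504  0.001  0.915]
blue 214 [259. 249.] cap [ 0.589 -0.07 ] 0.2 coaster [ 0.6908 -0.0849] 0.19 cap-tool share [ 0.139 -0.     0.076]
blue 172 [373. 241.] cap [0.6258 0.0053] 0.26 coaster [0.7142 0.0395] 0.21 cap-tool share [0.338 0.    1.105]
red 142 [247. 217.] cap [ 0.5768 -0.0755] 0.71 coaster [ 0.6188 -0.1003] 0.47 cap-tool share [ 0.01 -0.   -0.03]
red 215 [249. 168.] cap [ 0.5509 -0.0677] 0.37 coaster [ 0.5777 -0.0754] 0.5 cap-tool share [-0.328  0.    -0.02 ]
green 192 [307. 124.] cap [ 0.5201 -0.0179] 0.28 coaster [ 0.5403 -0.0043] 0.56 cap-tool share [-0.862  0.001  0.482]
```

View pics/w5.png

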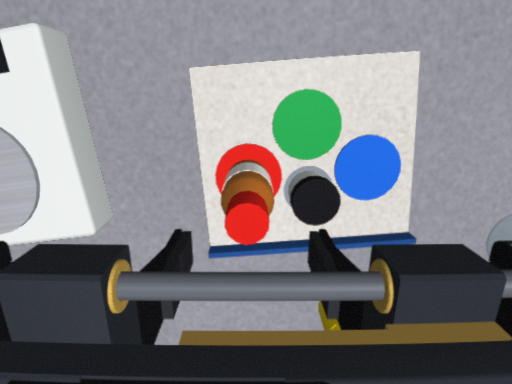

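Red cap sits between the jaws at (247,217); the green (307,124) and blue (368,167) coasters are now bare, and the jar lid is at (316,201).

Request:
arm_command(translation=[[0.01,0.2,-0.03],[0.01,0.45,-0.03],[0.01,0.7,-0.03],[0.01,0.88,-0.03],[0.01,0.94,-0.03]], rotation=[[0,0,0],[0,0,0],[0,0,0],[0,0,0],[0,0,0]], grip=[-0.5,-0.5,-0.5,-0.5,-0.5])

```text
time_s: 20.15
position: [0.576, -0.0747, 0.1241]
tcp_rot: [[0.966, -0.004, 0.258], [-0.258, 0.001, 0.966], [-0.004, -1.0, 0.001]]
force: [-1.0, 0.0, -0.3]
opening: 0.75
```

Request:
arm_command(translation=[[0,0,0],[0,0,0],[0,0,0],[0,0,0],[0,0,0]], rotation=[[0,0,0],[0,0,0],[0,0,0],[0,0,0],[0,0,0]], grip=[0,0.4,1,1,1])

```text
time_s: 20.65
position: [0.5776, -0.0769, 0.1262]
tcp_rot: [[0.966, 0.001, 0.26], [-0.26, -0.0, 0.966], [0.001, -1.0, -0.0]]
force: [-0.5, -0.6, 0.8]
opening: 0.383
```

Request:
arm_command(translation=[[0,0,0],[0,-0.05,0],[0,-0.15,0],[0,-0.4,0],[0,-0.65,0]], rotation=[[0,0,0],[0,0,0],[0,0,0],[0,0,0],[0,0,0]], grip=[1,1,1,1,1])

```text
time_s: 21.15
position: [0.5769, -0.0767, 0.1781]
tcp_rot: [[0.966, -0.001, 0.26], [-0.26, 0.0, 0.966], [-0.001, -1.0, 0.0]]
force: [-0.9, 0.1, -1.2]
opening: 0.359
```

Request:
arm_command(translation=[[-0.07,-0.03,0.1],[-0.2,-0.03,0.3],[-0.38,-0.03,0.56],[-0.564,-0.03,0.823]], rotation=[[0,0,0],[0,0,0],[0,0,0],[0,0,0]], grip=[1,1,1,1])

```text
time_s: 21.55
position: [0.5487, 0.0007, 0.1788]
tcp_rot: [[0.966, -0.003, 0.26], [-0.26, 0.001, 0.966], [-0.004, -1.0, 0.0]]
force: [0.3, 0.4, -1.8]
opening: 0.356
```

Request:
arm_command(translation=[[-0.19,0,0.27],[-0.38,0,0.55],[-0.564,0,0.823]], rotation=[[0,0,0],[0,0,0],[0,0,0]], grip=[1,1,1])

```text
time_s: 21.85
position: [0.5217, 0.0763, 0.1787]
tcp_rot: [[0.966, -0.004, 0.259], [-0.259, 0.001, 0.966], [-0.004, -1.0, -0.0]]
force: [-0.3, 0.8, -0.7]
opening: 0.358
```

Request:
arm_command(translation=[[-0.19,0,0.27],[-0.38,0,0.55],[-0.564,0,0.823]], rotation=[[0,0,0],[0,0,0],[0,0,0]], grip=[1,1,1])

```text
time_s: 22.15
position: [0.495, 0.1513, 0.1788]
tcp_rot: [[0.966, -0.004, 0.259], [-0.259, 0.0, 0.966], [-0.004, -1.0, -0.001]]
force: [-0.5, -0.0, -1.3]
opening: 0.358
```

Request:
arm_command(translation=[[-0.19,0,0.27],[-0.38,0,0.55],[-0.564,0,0.823]], rotation=[[0,0,0],[0,0,0],[0,0,0]], grip=[1,1,1])

```text
time_s: 22.45
position: [0.4684, 0.2262, 0.1788]
tcp_rot: [[0.966, -0.004, 0.259], [-0.259, -0.0, 0.966], [-0.004, -1.0, -0.001]]
force: [-0.2, -0.0, -1.5]
opening: 0.364
```

Request:
arm_command(translation=[[-0.19,0,0.27],[-0.38,0,0.55],[-0.5,0,0.74],[-0.564,0,0.823],[-0.564,0,0.823]], rotation=[[0,0,0],[0,0,0],[0,0,0],[0,0,0],[0,0,0]], grip=[1,1,1,1,1])

```text
time_s: 22.95
position: [0.4429, 0.3006, 0.1791]
tcp_rot: [[0.966, -0.002, 0.257], [-0.257, -0.001, 0.966], [-0.002, -1.0, -0.001]]
force: [0.5, 0.5, -1.8]
opening: 0.355
```

Request:
arm_command(translation=[[0,0.15,0],[0,0.35,0],[0,0.5,0],[0,0.6,0],[0,0.65,0]], rotation=[[0,0,0],[0,0,0],[0,0,0],[0,0,0],[0,0,0]], grip=[1,1,1,1,1])

```text
time_s: 23.45
position: [0.4447, 0.299, 0.1267]
tcp_rot: [[0.965, -0.002, 0.261], [-0.261, -0.001, 0.965], [-0.002, -1.0, -0.001]]
force: [-0.3, -0.5, -0.5]
opening: 0.365
```

Request:
arm_command(translation=[[0,0.03,0],[0,0.06,0],[0,0.075,0],[0,0.075,0]], rotation=[[0,0,0],[0,0,0],[0,0,0],[0,0,0]], grip=[1,1,1,1])

```text
time_s: 23.85
position: [0.4452, 0.2998, 0.1222]
tcp_rot: [[0.966, 0.0, 0.26], [-0.26, 0.0, 0.966], [0.0, -1.0, 0.0]]
force: [-0.6, -0.0, -1.4]
opening: 0.355
```

Request:
arm_command(translation=[[0,0.01,0],[0,0.015,0],[0,0.015,0],[0,0.015,0]], rotation=[[0,0,0],[0,0,0],[0,0,0],[0,0,0]], grip=[1,1,1,1])

```text
time_s: 24.25
position: [0.4451, 0.2998, 0.1209]
tcp_rot: [[0.966, 0.0, 0.26], [-0.26, 0.0, 0.966], [0.0, -1.0, 0.0]]
force: [-0.9, -0.2, -1.3]
opening: 0.36
```

Request:
arm_command(translation=[[0,0.01,0],[0,0.01,0],[0,0.01,0],[0,0.01,0]], rotation=[[0,0,0],[0,0,0],[0,0,0],[0,0,0]], grip=[1,1,1,1])

```text
time_s: 24.65
position: [0.4452, 0.2998, 0.1201]
tcp_rot: [[0.966, 0.0, 0.26], [-0.26, 0.0, 0.966], [0.0, -1.0, 0.0]]
force: [0.4, 0.2, -0.4]
opening: 0.356
```

Request:
arm_command(translation=[[0,0.007,0],[0,0.007,0],[0,0.007,0],[0,0.007,0]], rotation=[[0,0,0],[0,0,0],[0,0,0],[0,0,0]], grip=[1,1,1,1])

```text
time_s: 25.05
position: [0.4454, 0.2999, 0.1201]
tcp_rot: [[0.966, 0.001, 0.26], [-0.26, 0.0, 0.966], [0.001, -1.0, 0.001]]
force: [0.2, 0.3, 5.1]
opening: 0.362
```

Request:
arm_command(translation=[[0,0,0],[0,0,0],[0,0,0],[0,0,0]], rotation=[[0,0,0],[0,0,0],[0,0,0],[0,0,0]], grip=[0.1,-0.1,-0.4,-0.5])

```text
time_s: 25.45
position: [0.4449, 0.2997, 0.1192]
tcp_rot: [[0.966, -0.001, 0.26], [-0.26, -0.0, 0.966], [-0.0, -1.0, -0.0]]
force: [-0.5, 0.0, 1.2]
opening: 0.636
```

Request:
arm_command(translation=[[0,-0.1,0],[0,-0.3,0],[0,-0.6,0],[0,-1,0]], rotation=[[0,0,0],[0,0,0],[0,0,0],[0,0,0]], grip=[-0.5,-0.5,-0.5,-0.5])

```text
time_s: 25.85
position: [0.4441, 0.2993, 0.1996]
tcp_rot: [[0.966, -0.003, 0.26], [-0.26, -0.001, 0.966], [-0.002, -1.0, -0.002]]
force: [-0.4, 0.4, 0.2]
opening: 0.749
```

Request:
arm_command(translation=[[0.25,0,-0.27],[0.5,0,-0.54],[0.74,0,-0.817]], rotation=[[0,0,0],[0,0,0],[0,0,0]], grip=[-0.5,-0.5,-0.5])

```text
time_s: 26.15
position: [0.4858, 0.2207, 0.2005]
tcp_rot: [[0.966, 0.002, 0.259], [-0.259, 0.0, 0.966], [0.002, -1.0, 0.001]]
force: [0.7, -0.1, 0.3]
opening: 0.754
```

Request:
arm_command(translation=[[0.25,0,-0.27],[0.5,0,-0.54],[0.74,0,-0.817]], rotation=[[0,0,0],[0,0,0],[0,0,0]], grip=[-0.5,-0.5,-0.7])

```text
time_s: 26.45
position: [0.526, 0.1417, 0.2]
tcp_rot: [[0.966, 0.001, 0.26], [-0.26, 0.0, 0.966], [0.001, -1.0, 0.0]]
force: [0.4, -0.1, -0.7]
opening: 0.787
```

Request:
arm_command(translation=[[0.25,0,-0.27],[0.5,0,-0.54],[0.74,0,-0.817]], rotation=[[0,0,0],[0,0,0],[0,0,0]], grip=[-0.8,-0.8,-0.8])

```text
time_s: 26.75
position: [0.5661, 0.0631, 0.2]
tcp_rot: [[0.966, 0.001, 0.26], [-0.26, 0.0, 0.966], [0.0, -1.0, 0.0]]
force: [-0.1, 0.2, 1.4]
opening: 0.892
```

Request:
arm_command(translation=[[0.25,0,-0.27],[0.5,0,-0.54],[0.74,0,-0.817],[0.74,0,-0.817],[0.74,0,-0.817]], rotation=[[0,0,0],[0,0,0],[0,0,0],[0,0,0],[0,0,0]], grip=[-0.8,-0.8,-0.8,-0.8,-0.8])

```text
time_s: 27.25
position: [0.6055, -0.0146, 0.1995]
tcp_rot: [[0.965, -0.001, 0.261], [-0.261, 0.001, 0.965], [-0.001, -1.0, 0.0]]
force: [-0.1, -0.9, 0.3]
opening: 0.901
```

```bash
cat > jar.py <<'E'
from h import *
import pickle,sys
r=cap('wrist');cv2.imwrite(f'pics/{sys.argv[1]}.png',r['image']);pickle.dump(r,open(sys.argv[1]+'.pkl','wb'))
s=bot.read_state();print(np.round(s['position'],4),round(s['opening'],3))
g=(r['image'].max(2)<75).astype(np.uint8);u,v=proj(r,(s['position'][0],s['position'][1],.051)).round().astype(int);print(u,v)
M=np.zeros_like(g);M[v-45:v+30,u-45:u+45]=g[v-45:v+30,u-45:u+45]
cs=max(cv2.findContours(M,cv2.RETR_EXTERNAL,cv2.CHAIN_APPROX_NONE)[0],key=cv2.contourArea).reshape(-1,2).astype(float)
c=circ(r,cs,.051,.024);d=np.array([*c[0],0])-[*s['position'][:2],0]
print(len(cs),cs.mean(0).round(1),c[0].round(4),round(c[1],2),'share',np.round(np.array(s['tcp_rot']).T@d/.08,3))
top=cap('top')
for o in models.spot_point('top','bottle_red')[:1]:pass
for n in('bottle_red','bottle_green','bottle_blue'):
    print(n,[(np.round(onz(top,d['point']*WH,.004),3)[:2].tolist(),round(d['conf'],2)) for d in models.spot_point('top',n)][:3])
cv2.imwrite(f'pics/{sys.argv[1]}_top.png',cv2.resize(top['image'][130:300,60:430],None,fx=2,fy=2,interpolation=cv2.INTER_CUBIC))
E
python3 jar.py w6
```

```text
[ 0.6051 -0.0138  0.1994] 0.901
250 187
138 [249.1 188.3] [ 0.6065 -0.0154] 0.93 share [ 0.022 -0.    -0.014]
bottle_red [([0.767, -0.008], 0.89), ([0.459, 0.304], 0.64)]
bottle_green [([0.511, 0.306], 0.79), ([0.526, 0.313], 0.2)]
bottle_blue [([0.585, 0.317], 0.6)]
```

View pics/w6_top.png

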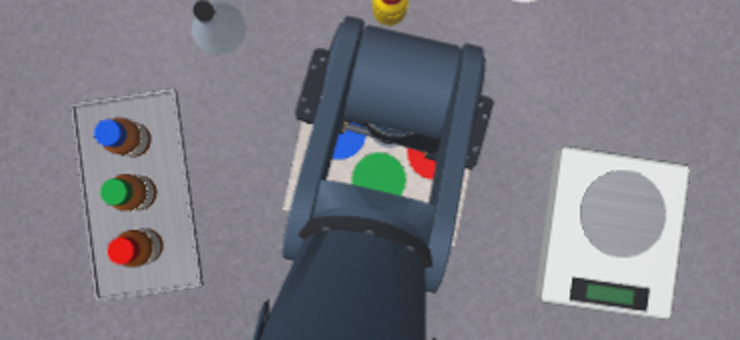

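View pics/w6.png

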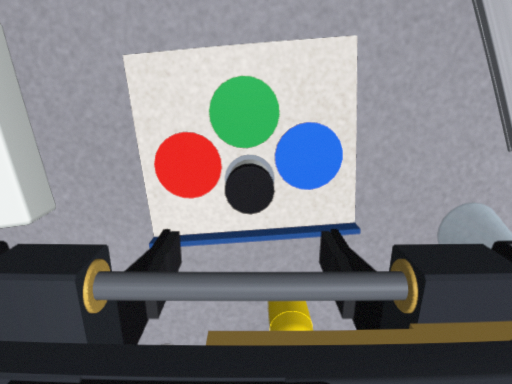

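Top crop: all three bottles stand upright on the tray, with the flask and yellow look-alike untouched. Wrist: jar lid at (249,188), between the jaws.

Request:
arm_command(translation=[[0.022,0.25,-0.015],[0.022,0.55,-0.015],[0.022,0.96,-0.015]], rotation=[[0,0,0],[0,0,0],[0,0,0]], grip=[-0.8,-0.8,-0.8])

```text
time_s: 27.85
position: [0.6084, -0.0154, 0.1235]
tcp_rot: [[0.966, 0.004, 0.259], [-0.259, -0.001, 0.966], [0.004, -1.0, 0.0]]
force: [0.9, 0.3, -1.2]
opening: 0.901
```

Request:
arm_command(translation=[[0,0.3,0],[0,0.55,0],[0,0.75,0],[0,0.9,0],[0,0.96,0]], rotation=[[0,0,0],[0,0,0],[0,0,0],[0,0,0],[0,0,0]], grip=[-0.8,-0.8,-0.8,-0.8,-0.8])

```text
time_s: 28.35
position: [0.6065, -0.0153, 0.0447]
tcp_rot: [[0.966, -0.002, 0.259], [-0.259, 0.0, 0.966], [-0.002, -1.0, -0.0]]
force: [0.3, 0.4, -0.8]
opening: 0.898
```

Request:
arm_command(translation=[[0,0,0],[0,0,0],[0,0,0],[0,0,0],[0,0,0]], rotation=[[0,0,0],[0,0,0],[0,0,0],[0,0,0],[0,0,0]], grip=[-0.4,0,0.4,1,1])

```text
time_s: 28.85
position: [0.6076, -0.0159, 0.0465]
tcp_rot: [[0.966, 0.001, 0.26], [-0.26, -0.0, 0.966], [0.001, -1.0, 0.0]]
force: [-0.9, -0.2, 3.1]
opening: 0.542
```

Request:
arm_command(translation=[[0,0,0],[0,-0.05,0],[0,-0.15,0],[0,-0.3,0],[0,-0.5,0]], rotation=[[0,0,0],[0,0,0],[0,0,0],[0,0,0],[0,0,0]], grip=[1,1,1,1,1])

```text
time_s: 29.35
position: [0.6067, -0.0158, 0.0863]
tcp_rot: [[0.966, -0.001, 0.26], [-0.26, 0.0, 0.966], [-0.001, -1.0, -0.0]]
force: [0.2, -0.1, -1.0]
opening: 0.542
```

```bash
python3 - <<'E'
from h import *
import pickle
for n in('w5','w6'):
    w=pickle.load(open(n+'.pkl','rb'))
    for col in('red','green','blue'):
        for b in blobs(w['image'],col,(0,0,512,230))[:2]:print(n,col,[np.round(x,4) for x in circ(w,b,.01,.036)])
t=cap('top')
g=cv2.cvtColor(t['image'],cv2.COLOR_BGR2GRAY)
# pan ellipse: pixels darker than white casing
x0,y0,x1,y1=342,208,402,266
m=((g<185)).astype(np.uint8);M=np.zeros_like(m);M[y0:y1,x0:x1]=m[y0:y1,x0:x1]
cs=max(cv2.findContours(M,cv2.RETR_EXTERNAL,cv2.CHAIN_APPROX_NONE)[0],key=cv2.contourArea).reshape(-1,2).astype(float)
print(len(cs),cs.mean(0),np.ptp(cs,0),circ(t,cs,.068,.055))
E
```

```text
w5 red [array([ 0.6264, -0.0783]), np.float64(0.3704)]
w5 red [array([ 0.5777, -0.0754]), np.float64(0.4977)]
w5 green [array([ 0.5403, -0.0043]), np.float64(0.5625)]
w5 blue [array([0.6008, 0.0498]), np.float64(0.776)]
w6 red [array([ 0.577 , -0.0745]), np.float64(0.8261)]
w6 green [array([ 0.5409, -0.0033]), np.float64(0.551)]
w6 blue [array([0.6009, 0.0498]), np.float64(0.6595)]
w6 blue [array([0.6497, 0.0517]), np.float64(0.2529)]
122 [370.59016393 236.12295082] [42. 42.] (array([ 0.50160725, -0.30982681]), np.float64(0.6311475409836066))
```

Request:
arm_command(translation=[[0,-0.2,-0.1],[-0.02,-0.4,-0.3],[-0.04,-0.5,-0.6],[-0.079,-0.5,-0.975]], rotation=[[0,0,0],[0,0,0],[0,0,0],[0,0,0]], grip=[1,1,1,1])

```text
time_s: 29.8
position: [0.5815, -0.0911, 0.1284]
tcp_rot: [[0.966, 0.004, 0.259], [-0.259, -0.002, 0.966], [0.004, -1.0, -0.001]]
force: [0.6, -0.0, -1.4]
opening: 0.544
```

Request:
arm_command(translation=[[-0.025,-0.1,-0.32],[-0.05,-0.2,-0.65],[-0.079,-0.31,-0.975]], rotation=[[0,0,0],[0,0,0],[0,0,0]], grip=[1,1,1])

```text
time_s: 30.1
position: [0.5532, -0.1655, 0.1518]
tcp_rot: [[0.965, -0.0, 0.261], [-0.261, -0.001, 0.965], [0.0, -1.0, -0.0]]
force: [0.2, -0.7, -1.4]
opening: 0.541
```

Request:
arm_command(translation=[[-0.025,0,-0.32],[-0.05,0,-0.65],[-0.079,0,-0.975]], rotation=[[0,0,0],[0,0,0],[0,0,0]], grip=[1,1,1])

```text
time_s: 30.4
position: [0.5268, -0.2391, 0.1518]
tcp_rot: [[0.965, 0.0, 0.261], [-0.261, -0.001, 0.965], [0.001, -1.0, -0.001]]
force: [0.5, 0.1, -1.4]
opening: 0.537
```

Request:
arm_command(translation=[[-0.025,0,-0.32],[-0.05,0,-0.65],[-0.07,0,-0.88],[-0.079,0,-0.975],[-0.079,0,-0.975]], rotation=[[0,0,0],[0,0,0],[0,0,0],[0,0,0],[0,0,0]], grip=[1,1,1,1,1])

```text
time_s: 30.9
position: [0.5011, -0.3117, 0.151]
tcp_rot: [[0.965, 0.0, 0.262], [-0.262, -0.0, 0.965], [0.0, -1.0, -0.0]]
force: [-0.3, -0.3, -2.1]
opening: 0.54
```

```bash
python3 - <<'E'
from h import *
import pickle
r=cap('wrist');cv2.imwrite('pics/w7.png',r['image']);pickle.dump(r,open('w7.pkl','wb'))
s=bot.read_state();print(np.round(s['position'],4),s['opening'],np.round(s['force'],1))
im=r['image'].copy()
for a in np.linspace(0,2*np.pi,60):
    u=proj(r,(.5016+.055*np.cos(a),-.31+.055*np.sin(a),.068));cv2.circle(im,tuple(int(q) for q in u),1,(0,0,255),-1)
cv2.imwrite('pics/w7o.png',im)
E
```

```text
[ 0.5014 -0.3105  0.1508] 0.5382457773861593 [-0.1  0.  -1.8]
```

View pics/w7o.png

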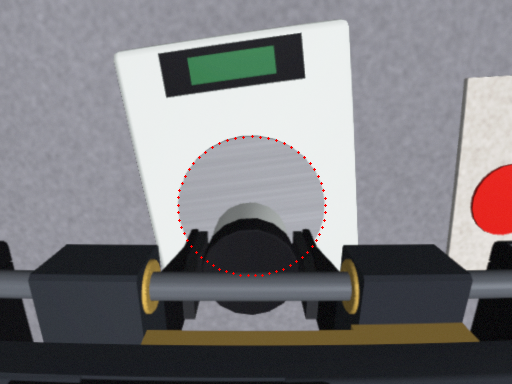

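The predicted pan circle (centre (252,206)) matches the pan's edge exactly, and the jar hangs over it. Lowering.

Request:
arm_command(translation=[[0,0.15,0],[0,0.3,0],[0,0.42,0],[0,0.48,0],[0,0.5,0]], rotation=[[0,0,0],[0,0,0],[0,0,0],[0,0,0],[0,0,0]], grip=[1,1,1,1,1])

```text
time_s: 31.45
position: [0.5014, -0.3098, 0.1093]
tcp_rot: [[0.966, -0.002, 0.259], [-0.259, 0.002, 0.966], [-0.002, -1.0, 0.001]]
force: [-0.5, 0.2, -1.5]
opening: 0.539
```

Request:
arm_command(translation=[[0,0.01,0],[0,0.015,0],[0,0.015,0],[0,0.015,0]], rotation=[[0,0,0],[0,0,0],[0,0,0],[0,0,0]], grip=[1,1,1,1])

```text
time_s: 31.85
position: [0.5019, -0.3108, 0.1098]
tcp_rot: [[0.966, 0.001, 0.26], [-0.26, -0.001, 0.966], [0.001, -1.0, -0.0]]
force: [-0.5, 0.6, -1.2]
opening: 0.541
```

Request:
arm_command(translation=[[0,0.01,0],[0,0.01,0],[0,0.01,0],[0,0.01,0]], rotation=[[0,0,0],[0,0,0],[0,0,0],[0,0,0]], grip=[1,1,1,1])

```text
time_s: 32.25
position: [0.5017, -0.3106, 0.1086]
tcp_rot: [[0.966, -0.0, 0.26], [-0.26, -0.0, 0.966], [-0.0, -1.0, -0.0]]
force: [-0.3, -0.5, -1.5]
opening: 0.538
```

Request:
arm_command(translation=[[0,0.01,0],[0,0.01,0],[0,0.01,0],[0,0.01,0]], rotation=[[0,0,0],[0,0,0],[0,0,0],[0,0,0]], grip=[1,1,1,1])

```text
time_s: 32.65
position: [0.5018, -0.3106, 0.1084]
tcp_rot: [[0.966, 0.0, 0.26], [-0.26, -0.0, 0.966], [0.0, -1.0, -0.0]]
force: [-2.3, 0.7, 6.3]
opening: 0.545
```

Request:
arm_command(translation=[[0,0.005,0],[0,0.005,0],[0,0.005,0],[0,0.005,0]], rotation=[[0,0,0],[0,0,0],[0,0,0],[0,0,0]], grip=[1,1,1,1])

```text
time_s: 33.05
position: [0.5018, -0.3106, 0.1084]
tcp_rot: [[0.966, 0.0, 0.26], [-0.26, -0.0, 0.966], [0.0, -1.0, -0.0]]
force: [-1.5, 1.8, 7.5]
opening: 0.539
```

Request:
arm_command(translation=[[0,0,0],[0,0,0],[0,0,0],[0,0,0],[0,0,0]], rotation=[[0,0,0],[0,0,0],[0,0,0],[0,0,0],[0,0,0]], grip=[-0.2,-0.3,-0.6,-0.7,-0.7])

```text
time_s: 33.55
position: [0.5017, -0.3106, 0.1072]
tcp_rot: [[0.966, -0.0, 0.26], [-0.26, 0.0, 0.966], [-0.0, -1.0, 0.0]]
force: [-0.0, -0.2, -0.0]
opening: 0.813
```

Request:
arm_command(translation=[[0,-0.1,0],[0,-0.3,0],[0,-0.6,0],[0,-1,0],[0,-1,0]], rotation=[[0,0,0],[0,0,0],[0,0,0],[0,0,0],[0,0,0]], grip=[-0.7,-0.7,-0.7,-0.7,-0.7])

```text
time_s: 34.05
position: [0.5041, -0.3126, 0.1923]
tcp_rot: [[0.966, 0.007, 0.26], [-0.26, -0.007, 0.966], [0.009, -1.0, -0.005]]
force: [0.0, -1.0, -0.4]
opening: 0.849
```

Request:
arm_command(translation=[[0,-0.3,0],[0,-0.6,0],[0,-0.7,0],[0,-0.7,0],[0,-0.7,0]], rotation=[[0,0,0],[0,0,0],[0,0,0],[0,0,0],[0,0,0]], grip=[-0.6,-0.5,-0.5,-0.5,-0.5])

```text
time_s: 34.55
position: [0.5012, -0.3101, 0.2425]
tcp_rot: [[0.966, -0.001, 0.26], [-0.26, 0.001, 0.966], [-0.002, -1.0, 0.001]]
force: [-0.2, -0.4, -0.1]
opening: 0.754
```

```bash
python3 - <<'E'
from h import *
import pickle
r=cap('wrist')
s=bot.read_state();print(np.round(s['position'],4),s['opening'],np.round(s['force'],1))
im=r['image'].copy()
for R,z,c in((.055,.068,(0,0,255)),(.024,.113,(0,255,255))):
  for a in np.linspace(0,2*np.pi,60):
    u=proj(r,(.5018+R*np.cos(a),-.3105+R*np.sin(a),z));cv2.circle(im,tuple(int(q) for q in u),1,c,-1)
cv2.imwrite('pics/w8o.png',im)
E
```

```text
[ 0.501  -0.31    0.2421] 0.7500744938634503 [-0.1  0.6  0.7]
```

View pics/w8o.png

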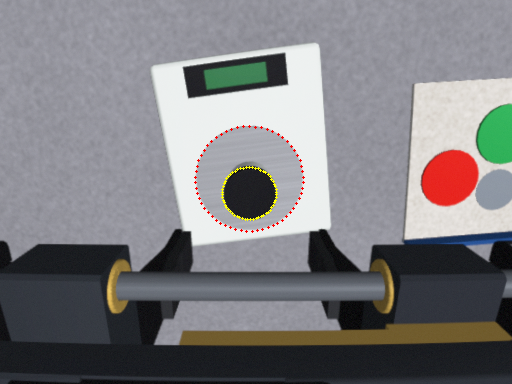

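The jar stands upright, lid (249,193), in the middle of the pan; both predicted circles match. Now to the red bottle on the tray.

Request:
arm_command(translation=[[-0.166,0,0.45],[-0.333,0,0.898]], rotation=[[0,0,0],[0,0,0]], grip=[-0.5,-0.5])

```text
time_s: 34.8
position: [0.4939, -0.2338, 0.2417]
tcp_rot: [[0.965, -0.002, 0.262], [-0.262, 0.002, 0.965], [-0.002, -1.0, 0.001]]
force: [0.4, 0.8, 0.4]
opening: 0.75
```

Request:
arm_command(translation=[[-0.166,0,0.45],[-0.333,0,0.898]], rotation=[[0,0,0],[0,0,0]], grip=[-0.5,-0.5])

```text
time_s: 35.0
position: [0.4865, -0.1563, 0.242]
tcp_rot: [[0.965, -0.003, 0.261], [-0.261, 0.002, 0.965], [-0.003, -1.0, 0.001]]
force: [0.8, -0.5, 0.3]
opening: 0.747
```

Request:
arm_command(translation=[[-0.166,0,0.45],[-0.333,0,0.898]], rotation=[[0,0,0],[0,0,0]], grip=[-0.5,-0.5])

```text
time_s: 35.2
position: [0.4795, -0.08, 0.2422]
tcp_rot: [[0.966, -0.002, 0.26], [-0.26, 0.001, 0.966], [-0.003, -1.0, 0.0]]
force: [0.1, -0.1, 1.1]
opening: 0.753
```

Request:
arm_command(translation=[[-0.166,0,0.45],[-0.333,0,0.898]], rotation=[[0,0,0],[0,0,0]], grip=[-0.5,-0.5])

```text
time_s: 35.4
position: [0.4724, -0.0038, 0.2422]
tcp_rot: [[0.966, -0.002, 0.26], [-0.26, 0.001, 0.966], [-0.003, -1.0, 0.0]]
force: [0.9, 0.4, -0.2]
opening: 0.751
```

Request:
arm_command(translation=[[-0.166,0,0.45],[-0.333,0,0.898]], rotation=[[0,0,0],[0,0,0]], grip=[-0.5,-0.5])

```text
time_s: 35.6
position: [0.4653, 0.0724, 0.2423]
tcp_rot: [[0.966, -0.003, 0.26], [-0.26, 0.0, 0.966], [-0.003, -1.0, -0.0]]
force: [0.9, 0.4, 0.9]
opening: 0.746
```

Request:
arm_command(translation=[[-0.166,0,0.45],[-0.333,0,0.898]], rotation=[[0,0,0],[0,0,0]], grip=[-0.5,-0.5])

```text
time_s: 35.8
position: [0.4583, 0.1486, 0.2422]
tcp_rot: [[0.966, -0.003, 0.26], [-0.26, -0.0, 0.966], [-0.002, -1.0, -0.001]]
force: [0.6, -0.4, 0.4]
opening: 0.747
```

Request:
arm_command(translation=[[-0.166,0,0.45],[-0.333,0,0.898]], rotation=[[0,0,0],[0,0,0]], grip=[-0.5,-0.5])

```text
time_s: 36.0
position: [0.4512, 0.2248, 0.2421]
tcp_rot: [[0.966, -0.003, 0.26], [-0.26, -0.001, 0.966], [-0.002, -1.0, -0.001]]
force: [1.1, 0.2, 0.6]
opening: 0.748
```

Request:
arm_command(translation=[[-0.166,0.1,0.45],[-0.28,0.3,0.75],[-0.333,0.5,0.898],[-0.333,0.525,0.898],[-0.333,0.525,0.898]], rotation=[[0,0,0],[0,0,0],[0,0,0],[0,0,0],[0,0,0]], grip=[-0.5,-0.5,-0.5,-0.5,-0.5])

```text
time_s: 36.5
position: [0.4443, 0.2992, 0.2001]
tcp_rot: [[0.966, -0.003, 0.259], [-0.259, -0.002, 0.966], [-0.003, -1.0, -0.002]]
force: [0.2, 0.0, -0.1]
opening: 0.748
```

```bash
python3 caps.py w9 .130
```

```text
[0.445  0.299  0.2009] 0.753 [-0.8  0.3  0.2]
blue 49 [313. 327.] cap [0.5614 0.3199] 0.65 coaster [0.6192 0.3335] 0.57 cap-tool share [ 1.337 -0.002  0.631]
red 137 [252. 214.] cap [0.4445 0.3009] 0.73 coaster [0.4838 0.2781] 0.45 cap-tool share [-0.012 -0.     0.021]
green 78 [288. 305.] cap [0.5132 0.3119] 0.58 coaster [0.6391 0.2951] 0.36 cap-tool share [ 0.781 -0.001  0.377]
green 66 [285. 267.] cap [0.5008 0.3109] 0.58 coaster [0.5301 0.3199] 0.45 cap-tool share [ 0.635 -0.001  0.325]
```

Request:
arm_command(translation=[[-0.01,0.2,0.015],[-0.01,0.45,0.015],[-0.01,0.7,0.015],[-0.01,0.92,0.015],[-0.01,1,0.015]], rotation=[[0,0,0],[0,0,0],[0,0,0],[0,0,0],[0,0,0]], grip=[-0.5,-0.5,-0.5,-0.5,-0.5])

```text
time_s: 37.05
position: [0.4447, 0.2998, 0.1207]
tcp_rot: [[0.965, -0.002, 0.261], [-0.261, -0.001, 0.965], [-0.001, -1.0, -0.001]]
force: [0.3, -1.0, 0.2]
opening: 0.748
```

Request:
arm_command(translation=[[0,0,0],[0,0,0],[0,0,0],[0,0,0],[0,0,0]], rotation=[[0,0,0],[0,0,0],[0,0,0],[0,0,0],[0,0,0]], grip=[0,0.4,1,1,1])

```text
time_s: 37.55
position: [0.445, 0.3013, 0.122]
tcp_rot: [[0.966, 0.001, 0.26], [-0.26, 0.0, 0.966], [0.001, -1.0, 0.001]]
force: [-0.5, -0.0, -0.1]
opening: 0.381
```

Request:
arm_command(translation=[[0,0,0],[0,-0.05,0],[0,-0.15,0],[0,-0.4,0],[0,-0.65,0]], rotation=[[0,0,0],[0,0,0],[0,0,0],[0,0,0],[0,0,0]], grip=[1,1,1,1,1])

```text
time_s: 38.05
position: [0.4443, 0.301, 0.1739]
tcp_rot: [[0.966, -0.001, 0.26], [-0.26, -0.001, 0.966], [-0.001, -1.0, -0.001]]
force: [0.5, 1.0, -1.0]
opening: 0.36
```

Request:
arm_command(translation=[[0.07,0,-0.1],[0.2,0,-0.3],[0.38,0,-0.56],[0.565,0,-0.821]], rotation=[[0,0,0],[0,0,0],[0,0,0],[0,0,0]], grip=[1,1,1,1])

```text
time_s: 38.45
position: [0.471, 0.2247, 0.1728]
tcp_rot: [[0.966, -0.001, 0.259], [-0.259, -0.001, 0.966], [-0.001, -1.0, -0.001]]
force: [-0.2, 0.1, -1.2]
opening: 0.356
```

Request:
arm_command(translation=[[0.19,0,-0.27],[0.38,0,-0.55],[0.565,0,-0.821]], rotation=[[0,0,0],[0,0,0],[0,0,0]], grip=[1,1,1])

```text
time_s: 38.75
position: [0.4977, 0.149, 0.1727]
tcp_rot: [[0.966, -0.001, 0.26], [-0.26, -0.0, 0.966], [-0.001, -1.0, -0.001]]
force: [-0.1, -0.2, -1.1]
opening: 0.36
```

Request:
arm_command(translation=[[0.19,0,-0.27],[0.38,0,-0.55],[0.565,0,-0.821]], rotation=[[0,0,0],[0,0,0],[0,0,0]], grip=[1,1,1])

```text
time_s: 39.05
position: [0.5242, 0.0739, 0.1726]
tcp_rot: [[0.966, -0.001, 0.26], [-0.26, -0.0, 0.966], [-0.001, -1.0, -0.001]]
force: [0.7, 0.8, -0.6]
opening: 0.358
```

Request:
arm_command(translation=[[0.19,0,-0.27],[0.38,0,-0.55],[0.565,0,-0.821]], rotation=[[0,0,0],[0,0,0],[0,0,0]], grip=[1,1,1])

```text
time_s: 39.35
position: [0.5507, -0.0013, 0.1725]
tcp_rot: [[0.966, -0.002, 0.26], [-0.26, 0.0, 0.966], [-0.002, -1.0, -0.0]]
force: [-0.6, 0.3, -1.0]
opening: 0.357
```

Request:
arm_command(translation=[[0.19,0,-0.27],[0.38,0,-0.55],[0.5,0,-0.74],[0.565,0,-0.821],[0.565,0,-0.821]], rotation=[[0,0,0],[0,0,0],[0,0,0],[0,0,0],[0,0,0]], grip=[1,1,1,1,1])

```text
time_s: 39.85
position: [0.5777, -0.0756, 0.173]
tcp_rot: [[0.965, -0.0, 0.261], [-0.261, 0.0, 0.965], [-0.0, -1.0, 0.0]]
force: [-0.1, -0.3, -1.2]
opening: 0.356
```

Request:
arm_command(translation=[[0,0.1,0],[0,0.3,0],[0,0.42,0],[0,0.51,0],[0,0.55,0]], rotation=[[0,0,0],[0,0,0],[0,0,0],[0,0,0],[0,0,0]], grip=[1,1,1,1,1])

```text
time_s: 40.35
position: [0.577, -0.0738, 0.1284]
tcp_rot: [[0.966, -0.002, 0.259], [-0.259, 0.001, 0.966], [-0.002, -1.0, 0.0]]
force: [0.5, -0.2, -2.0]
opening: 0.362
```

Request:
arm_command(translation=[[0,0,0],[0,0,0]], rotation=[[0,0,0],[0,0,0]], grip=[1,1])

```text
time_s: 40.55
position: [0.578, -0.0747, 0.1297]
tcp_rot: [[0.966, 0.001, 0.26], [-0.26, -0.0, 0.966], [0.001, -1.0, -0.0]]
force: [0.1, -0.4, -0.9]
opening: 0.357
```

```bash
python3 caps.py w10; python3 - <<'E'
from h import *
import pickle
r=pickle.load(open('w10.pkl','rb'));im=r['image'].copy();s=bot.read_state()['position']
for c,R,z,k in(((.5774,-.075),.036,.01,(0,255,255)),(s[:2],.023,s[2]-.118,(255,255,0))):
  for a in np.linspace(0,2*np.pi,60):
    u=proj(r,(c[0]+R*np.cos(a),c[1]+R*np.sin(a),z));cv2.circle(im,tuple(int(q) for q in u),0,k,-1)
cv2.imwrite('pics/w10o.png',im)
E
```

```text
[ 0.5781 -0.0748  0.1299] 0.36 [-0.3 -0.7 -0.9]
blue 226 [397. 182.] cap [ 0.55   -0.0008] 0.51 coaster [0.6004 0.0497] 0.9 cap-tool share [-0.579 -0.001  0.801]
blue 48 [441. 266.] cap [0.5849 0.023 ] 0.77 coaster [0.6609 0.097 ] 0.56 cap-tool share [-0.235 -0.     1.203]
red 182 [250. 253.] cap [ 0.5694 -0.0717] 0.6 coaster [ 0.6363 -0.0974] 0.38 cap-tool share [-0.115 -0.     0.008]
red 262 [249. 183.] cap [ 0.5373 -0.0638] 0.55 coaster [ 0.5774 -0.0752] 0.57 cap-tool share [-0.528 -0.001  0.   ]
red 72 [250. 303.] cap [ 0.5791 -0.0746] 0.82 coaster [ 0.6492 -0.0937] 0.6 cap-tool share [0.012 0.    0.006]
green 244 [323. 129.] cap [ 0.5189 -0.0277] 0.56 coaster [ 0.5403 -0.0032] 0.63 cap-tool share [-0.867 -0.001  0.376]
```

View pics/w10o.png

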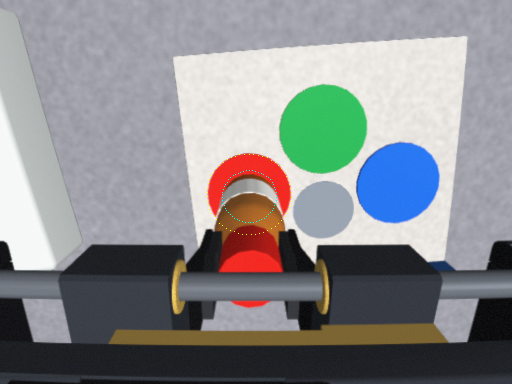

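Bottle centred over the red coaster (ring at (249,192)); its base sits in the middle. Lowering to contact.

Request:
arm_command(translation=[[0,0.01,0],[0,0.015,0],[0,0.015,0],[0,0.015,0]], rotation=[[0,0,0],[0,0,0],[0,0,0],[0,0,0]], grip=[1,1,1,1])

```text
time_s: 41.0
position: [0.5777, -0.0748, 0.1283]
tcp_rot: [[0.966, 0.0, 0.26], [-0.26, -0.0, 0.966], [0.0, -1.0, -0.0]]
force: [-0.0, 0.2, -1.9]
opening: 0.362
```

Request:
arm_command(translation=[[0,0.01,0],[0,0.01,0],[0,0.01,0],[0,0.01,0]], rotation=[[0,0,0],[0,0,0],[0,0,0],[0,0,0]], grip=[1,1,1,1])

```text
time_s: 41.4
position: [0.578, -0.0749, 0.1279]
tcp_rot: [[0.966, 0.001, 0.26], [-0.26, -0.0, 0.966], [0.001, -1.0, -0.0]]
force: [-0.4, 0.3, 3.9]
opening: 0.361
```

Request:
arm_command(translation=[[0,0.007,0],[0,0.007,0],[0,0.007,0],[0,0.007,0]], rotation=[[0,0,0],[0,0,0],[0,0,0],[0,0,0]], grip=[1,1,1,1])

```text
time_s: 41.8
position: [0.5782, -0.0749, 0.1279]
tcp_rot: [[0.966, 0.001, 0.26], [-0.26, -0.001, 0.966], [0.002, -1.0, -0.0]]
force: [-1.4, 0.1, 7.9]
opening: 0.359
```

Request:
arm_command(translation=[[0,0,0],[0,0,0],[0,0,0],[0,0,0]], rotation=[[0,0,0],[0,0,0],[0,0,0],[0,0,0]], grip=[0.1,-0.1,-0.4,-0.5])

```text
time_s: 42.2
position: [0.5774, -0.0746, 0.1264]
tcp_rot: [[0.966, -0.001, 0.26], [-0.26, 0.0, 0.966], [-0.001, -1.0, 0.0]]
force: [-0.1, -0.2, -1.0]
opening: 0.637
```

Request:
arm_command(translation=[[0,-0.1,0],[0,-0.3,0],[0,-0.6,0],[0,-1,0]], rotation=[[0,0,0],[0,0,0],[0,0,0],[0,0,0]], grip=[-0.5,-0.5,-0.5,-0.5])

```text
time_s: 42.6
position: [0.5767, -0.0744, 0.2068]
tcp_rot: [[0.966, -0.003, 0.26], [-0.26, 0.001, 0.966], [-0.003, -1.0, 0.0]]
force: [-0.0, -0.5, -0.7]
opening: 0.744
```

Request:
arm_command(translation=[[-0.2,0,0.44],[-0.406,0,0.89]], rotation=[[0,0,0],[0,0,0]], grip=[-0.5,-0.5])

```text
time_s: 42.8
position: [0.5659, 0.0021, 0.2088]
tcp_rot: [[0.965, 0.004, 0.263], [-0.263, -0.001, 0.965], [0.004, -1.0, 0.0]]
force: [0.9, 0.7, -0.9]
opening: 0.75
```

Request:
arm_command(translation=[[-0.2,0,0.44],[-0.406,0,0.89]], rotation=[[0,0,0],[0,0,0]], grip=[-0.5,-0.5])

```text
time_s: 43.0
position: [0.5517, 0.0809, 0.2076]
tcp_rot: [[0.965, 0.001, 0.26], [-0.26, 0.0, 0.965], [0.001, -1.0, 0.0]]
force: [-0.0, 0.5, 0.3]
opening: 0.748
```

Request:
arm_command(translation=[[-0.2,0,0.44],[-0.406,0,0.89]], rotation=[[0,0,0],[0,0,0]], grip=[-0.5,-0.5])

```text
time_s: 43.2
position: [0.5388, 0.1583, 0.2075]
tcp_rot: [[0.966, 0.001, 0.26], [-0.26, 0.0, 0.966], [0.001, -1.0, 0.0]]
force: [-0.5, 0.1, -0.4]
opening: 0.747
```

Request:
arm_command(translation=[[-0.2,0,0.44],[-0.406,0,0.89]], rotation=[[0,0,0],[0,0,0]], grip=[-0.5,-0.5])

```text
time_s: 43.4
position: [0.5259, 0.2356, 0.2074]
tcp_rot: [[0.966, 0.001, 0.26], [-0.26, 0.0, 0.966], [0.001, -1.0, 0.0]]
force: [0.8, -0.0, 0.2]
opening: 0.748
```

Request:
arm_command(translation=[[-0.2,0,0.44],[-0.33,0.05,0.73],[-0.406,0.08,0.89],[-0.406,0.08,0.89],[-0.406,0.08,0.89]], rotation=[[0,0,0],[0,0,0],[0,0,0],[0,0,0],[0,0,0]], grip=[-0.5,-0.5,-0.5,-0.5,-0.5])

```text
time_s: 43.9
position: [0.5134, 0.3105, 0.2005]
tcp_rot: [[0.966, -0.0, 0.26], [-0.26, -0.001, 0.966], [-0.0, -1.0, -0.001]]
force: [0.8, -0.2, 0.8]
opening: 0.746
```

```bash
python3 caps.py w11 .130
```

```text
[0.5136 0.3101 0.2005] 0.75 [ 0.1 -0.4 -0.5]
blue 79 [287. 305.] cap [0.5832 0.3219] 0.57 coaster [0.7087 0.3046] 0.38 cap-tool share [ 0.801 -0.     0.37 ]
blue 66 [284. 268.] cap [0.5702 0.3216] 0.56 coaster [0.5997 0.3291] 0.42 cap-tool share [ 0.646 -0.     0.324]
green 135 [251. 214.] cap [0.5129 0.3118] 0.75 coaster [0.5526 0.2879] 0.44 cap-tool share [-0.014 -0.     0.019]
green 72 [ 12. 248.] cap [0.4903 0.1132] 0.46 coaster [ 0.5197 -0.0235] 0.39 cap-tool share [ 3.610e-01  2.000e-03 -2.452e+00]
```

Request:
arm_command(translation=[[-0.01,0.2,0.015],[-0.01,0.45,0.015],[-0.01,0.7,0.015],[-0.01,0.92,0.015],[-0.01,1,0.015]], rotation=[[0,0,0],[0,0,0],[0,0,0],[0,0,0],[0,0,0]], grip=[-0.5,-0.5,-0.5,-0.5,-0.5])

```text
time_s: 44.45
position: [0.5125, 0.3106, 0.1189]
tcp_rot: [[0.965, -0.003, 0.262], [-0.262, -0.002, 0.965], [-0.003, -1.0, -0.002]]
force: [-0.5, -0.1, 0.4]
opening: 0.749
```

Request:
arm_command(translation=[[0,0,0],[0,0,0],[0,0,0],[0,0,0],[0,0,0]], rotation=[[0,0,0],[0,0,0],[0,0,0],[0,0,0],[0,0,0]], grip=[0,0.4,1,1,1])

```text
time_s: 44.95
position: [0.5131, 0.3128, 0.1211]
tcp_rot: [[0.966, 0.001, 0.26], [-0.26, 0.0, 0.966], [0.001, -1.0, 0.001]]
force: [0.6, -0.6, 1.3]
opening: 0.38
```

Request:
arm_command(translation=[[0,0,0],[0,-0.05,0],[0,-0.15,0],[0,-0.4,0],[0,-0.65,0]], rotation=[[0,0,0],[0,0,0],[0,0,0],[0,0,0],[0,0,0]], grip=[1,1,1,1,1])

```text
time_s: 45.45
position: [0.5123, 0.3125, 0.1728]
tcp_rot: [[0.966, -0.002, 0.26], [-0.26, -0.0, 0.966], [-0.001, -1.0, -0.001]]
force: [0.9, -0.1, -2.3]
opening: 0.355
```

Request:
arm_command(translation=[[0,0,0],[0,0,0]], rotation=[[0,0,0],[0,0,0]], grip=[1,1])

```text
time_s: 45.65
position: [0.5129, 0.3127, 0.1727]
tcp_rot: [[0.966, 0.001, 0.26], [-0.26, 0.0, 0.966], [0.001, -1.0, 0.0]]
force: [-0.4, -0.3, -1.9]
opening: 0.36
```

Request:
arm_command(translation=[[0.05,0,-0.13],[0.12,0,-0.35],[0.23,0,-0.63],[0.341,0,-0.932]], rotation=[[0,0,0],[0,0,0],[0,0,0],[0,0,0]], grip=[1,1,1,1])

```text
time_s: 46.05
position: [0.519, 0.2321, 0.1711]
tcp_rot: [[0.966, -0.003, 0.259], [-0.259, -0.001, 0.966], [-0.002, -1.0, -0.002]]
force: [0.0, 0.4, -2.7]
opening: 0.36
```

Request:
arm_command(translation=[[0.113,0,-0.31],[0.227,0,-0.62],[0.341,0,-0.932]], rotation=[[0,0,0],[0,0,0],[0,0,0]], grip=[1,1,1])

```text
time_s: 46.35
position: [0.5259, 0.1526, 0.1712]
tcp_rot: [[0.966, -0.003, 0.26], [-0.26, -0.001, 0.966], [-0.003, -1.0, -0.001]]
force: [0.3, 0.6, -1.4]
opening: 0.359
```

Request:
arm_command(translation=[[0.113,0,-0.31],[0.227,0,-0.62],[0.341,0,-0.932]], rotation=[[0,0,0],[0,0,0],[0,0,0]], grip=[1,1,1])

```text
time_s: 46.65
position: [0.5327, 0.0736, 0.1713]
tcp_rot: [[0.966, -0.003, 0.26], [-0.26, -0.0, 0.966], [-0.003, -1.0, -0.001]]
force: [0.1, -1.2, -1.4]
opening: 0.364
```

Request:
arm_command(translation=[[0.113,0,-0.31],[0.21,0,-0.58],[0.3,0,-0.82],[0.341,0,-0.932],[0.341,0,-0.932]], rotation=[[0,0,0],[0,0,0],[0,0,0],[0,0,0],[0,0,0]], grip=[1,1,1,1,1])

```text
time_s: 47.15
position: [0.5403, -0.0051, 0.1717]
tcp_rot: [[0.965, -0.001, 0.262], [-0.262, 0.0, 0.965], [-0.001, -1.0, -0.0]]
force: [-0.3, 0.2, -1.1]
opening: 0.361
```

Request:
arm_command(translation=[[0,0.1,0],[0,0.3,0],[0,0.42,0],[0,0.51,0],[0,0.55,0]], rotation=[[0,0,0],[0,0,0],[0,0,0],[0,0,0],[0,0,0]], grip=[1,1,1,1,1])

```text
time_s: 47.65
position: [0.5402, -0.003, 0.1274]
tcp_rot: [[0.966, -0.002, 0.259], [-0.259, 0.0, 0.966], [-0.002, -1.0, -0.0]]
force: [-0.2, -0.6, -1.7]
opening: 0.36
```

Request:
arm_command(translation=[[0,0.01,0],[0,0.01,0],[0,0.01,0]], rotation=[[0,0,0],[0,0,0],[0,0,0]], grip=[1,1,1])

```text
time_s: 47.95
position: [0.5411, -0.0037, 0.1281]
tcp_rot: [[0.966, 0.001, 0.26], [-0.26, -0.0, 0.966], [0.001, -1.0, 0.0]]
force: [0.2, -0.3, -1.4]
opening: 0.362
```

Request:
arm_command(translation=[[0,0.007,0],[0,0.007,0],[0,0.007,0]], rotation=[[0,0,0],[0,0,0],[0,0,0]], grip=[1,1,1])

```text
time_s: 48.25
position: [0.5408, -0.0038, 0.1273]
tcp_rot: [[0.966, 0.0, 0.26], [-0.26, -0.0, 0.966], [0.0, -1.0, 0.0]]
force: [0.7, 0.2, -1.5]
opening: 0.364
```

```bash
python3 caps.py w12 | head -1
```

```text
[ 0.5408 -0.0038  0.1273] 0.365 [-0.3 -0.9 -1.6]
```

Request:
arm_command(translation=[[0,0.007,0],[0,0.007,0],[0,0.007,0]], rotation=[[0,0,0],[0,0,0],[0,0,0]], grip=[1,1,1])

```text
time_s: 48.6
position: [0.5411, -0.0039, 0.127]
tcp_rot: [[0.966, 0.001, 0.26], [-0.26, -0.0, 0.966], [0.001, -1.0, -0.0]]
force: [-0.2, -1.1, 3.1]
opening: 0.363
```

Request:
arm_command(translation=[[0,0.006,0],[0,0.006,0],[0,0.006,0]], rotation=[[0,0,0],[0,0,0],[0,0,0]], grip=[1,1,1])

```text
time_s: 48.9
position: [0.5413, -0.0039, 0.127]
tcp_rot: [[0.966, 0.001, 0.26], [-0.26, -0.001, 0.966], [0.002, -1.0, -0.0]]
force: [-1.4, 0.3, 6.6]
opening: 0.362
```

Request:
arm_command(translation=[[0,0,0],[0,0,0],[0,0,0],[0,0,0]], rotation=[[0,0,0],[0,0,0],[0,0,0],[0,0,0]], grip=[0.1,-0.1,-0.4,-0.5])

```text
time_s: 49.3
position: [0.5406, -0.0036, 0.1258]
tcp_rot: [[0.966, -0.001, 0.26], [-0.26, 0.0, 0.966], [-0.001, -1.0, 0.0]]
force: [0.6, -0.1, 0.3]
opening: 0.635
```

Request:
arm_command(translation=[[0,-0.1,0],[0,-0.3,0],[0,-0.6,0],[0,-1,0]], rotation=[[0,0,0],[0,0,0],[0,0,0],[0,0,0]], grip=[-0.5,-0.5,-0.5,-0.5])

```text
time_s: 49.7
position: [0.5398, -0.0035, 0.2062]
tcp_rot: [[0.966, -0.003, 0.26], [-0.26, 0.001, 0.966], [-0.003, -1.0, -0.0]]
force: [-0.0, -0.5, 0.2]
opening: 0.742
```

Request:
arm_command(translation=[[-0.055,0,0.4],[-0.109,0,0.813]], rotation=[[0,0,0],[0,0,0]], grip=[-0.5,-0.5])

```text
time_s: 49.9
position: [0.5503, 0.0612, 0.2081]
tcp_rot: [[0.965, 0.004, 0.262], [-0.262, -0.0, 0.965], [0.004, -1.0, 0.001]]
force: [0.0, 0.7, -0.2]
opening: 0.747
```

Request:
arm_command(translation=[[-0.055,0,0.4],[-0.109,0,0.813]], rotation=[[0,0,0],[0,0,0]], grip=[-0.5,-0.5])

```text
time_s: 50.1
position: [0.5578, 0.1275, 0.2068]
tcp_rot: [[0.966, 0.001, 0.26], [-0.26, -0.0, 0.966], [0.001, -1.0, 0.0]]
force: [1.3, -0.0, 0.8]
opening: 0.75
```

Request:
arm_command(translation=[[-0.055,0,0.4],[-0.109,0,0.813]], rotation=[[0,0,0],[0,0,0]], grip=[-0.5,-0.5])

```text
time_s: 50.3
position: [0.5662, 0.1928, 0.2066]
tcp_rot: [[0.966, 0.0, 0.26], [-0.26, -0.0, 0.966], [0.0, -1.0, 0.0]]
force: [0.9, -0.0, -0.2]
opening: 0.748
```

Request:
arm_command(translation=[[-0.055,0,0.4],[-0.109,0,0.813]], rotation=[[0,0,0],[0,0,0]], grip=[-0.5,-0.5])

```text
time_s: 50.5
position: [0.5746, 0.2579, 0.2066]
tcp_rot: [[0.966, 0.0, 0.26], [-0.26, -0.0, 0.966], [0.0, -1.0, -0.0]]
force: [0.5, 0.1, 0.3]
opening: 0.751
```

Request:
arm_command(translation=[[-0.055,0,0.4],[-0.09,0.05,0.68],[-0.109,0.08,0.813],[-0.109,0.08,0.813],[-0.109,0.08,0.813]], rotation=[[0,0,0],[0,0,0],[0,0,0],[0,0,0],[0,0,0]], grip=[-0.5,-0.5,-0.5,-0.5,-0.5])

```text
time_s: 51.0
position: [0.5828, 0.3208, 0.1995]
tcp_rot: [[0.966, -0.001, 0.26], [-0.26, -0.001, 0.966], [-0.001, -1.0, -0.001]]
force: [0.0, 0.5, 0.1]
opening: 0.747
```

```bash
python3 caps.py w13 .130
```

```text
[0.583  0.3204 0.1997] 0.755 [0.1 0.2 0.7]
blue 137 [252. 215.] cap [0.5831 0.3221] 0.74 coaster [0.6228 0.2988] 0.45 cap-tool share [-0.004 -0.     0.02 ]
blue 138 [ 28. 239.] cap [0.5588 0.1559] 0.43 coaster [0.6015 0.0522] 0.53 cap-tool share [ 2.430e-01  2.000e-03 -2.065e+00]
```

Request:
arm_command(translation=[[-0.005,0.2,0.015],[-0.005,0.45,0.015],[-0.005,0.7,0.015],[-0.005,0.92,0.015],[-0.005,0.99,0.015]], rotation=[[0,0,0],[0,0,0],[0,0,0],[0,0,0],[0,0,0]], grip=[-0.5,-0.5,-0.5,-0.5,-0.5])

```text
time_s: 51.55
position: [0.582, 0.3209, 0.1187]
tcp_rot: [[0.965, -0.004, 0.261], [-0.262, -0.002, 0.965], [-0.003, -1.0, -0.003]]
force: [-1.2, -0.7, 0.2]
opening: 0.755
```

Request:
arm_command(translation=[[0,0,0],[0,0,0],[0,0,0],[0,0,0],[0,0,0]], rotation=[[0,0,0],[0,0,0],[0,0,0],[0,0,0],[0,0,0]], grip=[0,0.4,1,1,1])

```text
time_s: 52.05
position: [0.5834, 0.3231, 0.1213]
tcp_rot: [[0.966, 0.001, 0.26], [-0.26, 0.0, 0.966], [0.001, -1.0, 0.001]]
force: [-0.4, -0.5, 0.2]
opening: 0.38
```

Request:
arm_command(translation=[[0,0,0],[0,-0.05,0],[0,-0.15,0],[0,-0.4,0],[0,-0.65,0]], rotation=[[0,0,0],[0,0,0],[0,0,0],[0,0,0],[0,0,0]], grip=[1,1,1,1,1])

```text
time_s: 52.55
position: [0.5825, 0.3228, 0.1726]
tcp_rot: [[0.966, -0.002, 0.26], [-0.26, -0.0, 0.966], [-0.002, -1.0, -0.001]]
force: [0.2, 0.1, -0.8]
opening: 0.361
```

Request:
arm_command(translation=[[0,0,0],[0,0,0]], rotation=[[0,0,0],[0,0,0]], grip=[1,1])

```text
time_s: 52.75
position: [0.583, 0.323, 0.1727]
tcp_rot: [[0.966, 0.001, 0.26], [-0.26, 0.0, 0.966], [0.0, -1.0, 0.0]]
force: [-0.6, 1.4, -2.0]
opening: 0.362
```

Request:
arm_command(translation=[[0.04,0,-0.1],[0.1,0,-0.3],[0.19,0,-0.55],[0.275,0,-0.808]], rotation=[[0,0,0],[0,0,0],[0,0,0],[0,0,0]], grip=[1,1,1,1])

```text
time_s: 53.15
position: [0.5869, 0.2527, 0.1713]
tcp_rot: [[0.966, -0.002, 0.26], [-0.26, -0.001, 0.966], [-0.002, -1.0, -0.002]]
force: [-0.3, 0.6, -1.1]
opening: 0.367
```

Request:
arm_command(translation=[[0.09,0,-0.27],[0.18,0,-0.54],[0.275,0,-0.808]], rotation=[[0,0,0],[0,0,0],[0,0,0]], grip=[1,1,1])

```text
time_s: 53.45
position: [0.5912, 0.1841, 0.1715]
tcp_rot: [[0.965, -0.002, 0.261], [-0.261, -0.001, 0.965], [-0.002, -1.0, -0.001]]
force: [0.1, -0.0, -2.6]
opening: 0.359
```

Request:
arm_command(translation=[[0.09,0,-0.27],[0.18,0,-0.54],[0.275,0,-0.808]], rotation=[[0,0,0],[0,0,0],[0,0,0]], grip=[1,1,1])

```text
time_s: 53.75
position: [0.5955, 0.116, 0.1715]
tcp_rot: [[0.965, -0.002, 0.261], [-0.261, -0.001, 0.965], [-0.002, -1.0, -0.001]]
force: [1.5, -0.2, -1.9]
opening: 0.357
```

Request:
arm_command(translation=[[0.09,0,-0.27],[0.17,0,-0.5],[0.24,0,-0.7],[0.275,0,-0.808],[0.275,0,-0.808]], rotation=[[0,0,0],[0,0,0],[0,0,0],[0,0,0],[0,0,0]], grip=[1,1,1,1,1])

```text
time_s: 54.25
position: [0.6008, 0.0488, 0.1722]
tcp_rot: [[0.965, -0.001, 0.262], [-0.262, -0.0, 0.965], [-0.001, -1.0, -0.0]]
force: [0.5, -0.3, -2.2]
opening: 0.356
```

Request:
arm_command(translation=[[0,0.1,0],[0,0.3,0],[0,0.42,0],[0,0.51,0],[0,0.55,0]], rotation=[[0,0,0],[0,0,0],[0,0,0],[0,0,0],[0,0,0]], grip=[1,1,1,1,1])

```text
time_s: 54.75
position: [0.6003, 0.051, 0.1273]
tcp_rot: [[0.966, -0.002, 0.259], [-0.259, 0.0, 0.966], [-0.002, -1.0, -0.0]]
force: [-0.9, 0.1, -1.7]
opening: 0.355
```

Request:
arm_command(translation=[[0,0.01,0],[0,0.01,0],[0,0.01,0]], rotation=[[0,0,0],[0,0,0],[0,0,0]], grip=[1,1,1])

```text
time_s: 55.05
position: [0.6013, 0.0504, 0.1281]
tcp_rot: [[0.966, 0.001, 0.26], [-0.26, -0.0, 0.966], [0.001, -1.0, 0.0]]
force: [-0.4, -0.7, -1.6]
opening: 0.358
```

Request:
arm_command(translation=[[0,0.007,0],[0,0.007,0],[0,0.007,0]], rotation=[[0,0,0],[0,0,0],[0,0,0]], grip=[1,1,1])

```text
time_s: 55.35
position: [0.6009, 0.0503, 0.1273]
tcp_rot: [[0.966, 0.0, 0.26], [-0.26, -0.0, 0.966], [0.0, -1.0, 0.0]]
force: [0.3, -0.1, -1.4]
opening: 0.361
```

Request:
arm_command(translation=[[0,0.007,0],[0,0.007,0],[0,0.007,0]], rotation=[[0,0,0],[0,0,0],[0,0,0]], grip=[1,1,1])

```text
time_s: 55.65
position: [0.6012, 0.0503, 0.1271]
tcp_rot: [[0.966, 0.001, 0.26], [-0.26, -0.0, 0.966], [0.001, -1.0, 0.0]]
force: [-0.1, -0.0, 2.5]
opening: 0.358
```

Contact. Release, then retreat up and toward the robot for a final look.

Request:
arm_command(translation=[[0,0,0],[0,0,0],[0,0,0],[0,0,0]], rotation=[[0,0,0],[0,0,0],[0,0,0],[0,0,0]], grip=[0.1,-0.1,-0.4,-0.5])

```text
time_s: 56.05
position: [0.6009, 0.0504, 0.1264]
tcp_rot: [[0.966, -0.0, 0.26], [-0.26, 0.0, 0.966], [-0.0, -1.0, 0.0]]
force: [0.4, -0.4, -0.4]
opening: 0.637
```

Request:
arm_command(translation=[[0,-0.1,0],[0,-0.3,0],[0,-0.6,0],[0,-1,0]], rotation=[[0,0,0],[0,0,0],[0,0,0],[0,0,0]], grip=[-0.5,-0.5,-0.5,-0.5])

```text
time_s: 56.45
position: [0.5999, 0.0505, 0.2066]
tcp_rot: [[0.966, -0.003, 0.26], [-0.26, 0.0, 0.966], [-0.003, -1.0, -0.0]]
force: [0.2, 0.3, 0.1]
opening: 0.743
```

Request:
arm_command(translation=[[-0.2,-0.3,0],[-0.4,-0.6,0.1],[-0.6,-1,0.2]], rotation=[[0,0,0],[0,0,0],[0,0,0]], grip=[-0.5,-0.5,-0.5])

```text
time_s: 56.75
position: [0.5574, 0.0784, 0.2872]
tcp_rot: [[0.965, -0.002, 0.261], [-0.261, 0.0, 0.965], [-0.002, -1.0, -0.0]]
force: [0.7, 0.3, 0.2]
opening: 0.751
```

Request:
arm_command(translation=[[-0.3,-0.2,0.3],[-0.6,-0.4,0.6],[-0.9,-0.4,0.9],[-0.9,-0.4,0.9],[-0.9,-0.4,0.9]], rotation=[[0,0,0],[0,0,0],[0,0,0],[0,0,0],[0,0,0]], grip=[-0.5,-0.5,-0.5,-0.5,-0.5])

```text
time_s: 57.25
position: [0.5075, 0.167, 0.3192]
tcp_rot: [[0.966, 0.001, 0.258], [-0.258, -0.0, 0.966], [0.001, -1.0, -0.0]]
force: [0.5, -0.5, -0.0]
opening: 0.749
```

```bash
python3 - <<'E'
from h import *
r=cap('wrist');s=bot.read_state();print(np.round(s['position'],4),np.round(s['force'],1))
im=r['image'].copy()
for c,k in(((.5774,-.075),'red'),((.5405,-.0037),'green'),((.6008,.05),'blue')):
  for b in blobs(r['image'],k,(0,0,512,384))[:3]:
    x=circ(r,b,.136,.016);y=circ(r,b,.01,.036);print(k,b.mean(0).round(),'cap',x[0].round(4),round(x[1],2),'coaster',y[0].round(4),round(y[1],2))
  for R,z in((.036,.01),(.016,.136)):
    for a in np.linspace(0,2*np.pi,60):
      u=proj(r,(c[0]+R*np.cos(a),c[1]+R*np.sin(a),z));cv2.circle(im,tuple(int(q) for q in u),0,(0,255,255),-1)
sc=cap('scene')['image'][130:250,70:410]
cv2.imwrite('pics/fin.png',np.vstack([im,cv2.resize(sc,(512,181))]))
E
```

```text
[0.508  0.1664 0.3189] [ 0.  -0.1  0.1]
red [100. 227.] cap [ 0.5265 -0.0048] 0.44 coaster [ 0.5778 -0.0732] 0.59
green [150. 201.] cap [0.5107 0.0502] 0.31 coaster [ 0.5402 -0.0045] 0.42
green [116. 237.] cap [0.5336 0.0073] 0.44 coaster [ 0.5517 -0.0663] 0.32
blue [195. 228.] cap [0.5538 0.0888] 0.3 coaster [0.6015 0.0496] 0.45
```

View pics/fin.png

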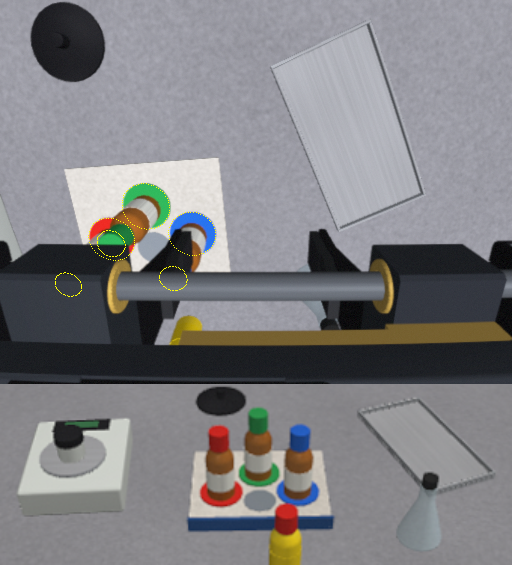

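All three bottles stand upright on their own coasters, the jar is on the pan, and the tray is empty. One numeric check from the scene camera, then I'll hand in.

```bash
python3 - <<'E'
from h import *
ok=True
r=cap('scene')
for k,c in(('red',(.5774,-.075)),('green',(.5405,-.0037)),('blue',(.6008,.05))):
    u=proj(r,(*c,.12)).round().astype(int)   # mid-cap
    for b in blobs(r['image'],k,(u[0]-14,u[1]-14,u[0]+14,u[1]+14),20)[:1]:
        e=onz(r,(b.min(0)+b.max(0))/2,.12)[:2]-c;print(k,'off mm',(e*1000).round(1));ok&=np.hypot(*e)<.01
print(models.spot_point('scene','jar')[0],proj(r,(.5018,-.3105,.068))/WH)
if ok: print(bot.hand_in())
E
```

```text
red off mm [ 4.3 -1.6]
green off mm [ 3.4 -2.7]
blue off mm [ 2.7 -1.3]
{'point': [0.2348, 0.4599], 'conf': 0.83} [0.23043861 0.45883083]
the job is handed in; nothing more can be done
None
```

The job is done and handed in at about 57 s of the 144 s allowed; the hand-in reports no verdict. I moved the three bottles by their caps onto the steel tray, set the jar on the balance pan, and then put each bottle back on the coaster of its cap's colour. Everything was lowered until the wrist force showed contact or nearly so, then released.

**Jar:** in the wrist view it stood upright in the middle of the pan, on the predicted outline. The scene network put it about 2 pixels from there.

**Bottles:** the scene camera put the caps about 3 to 5 mm from the coaster centres (limit 12 mm), all in the same direction. That fits the cameras' 2 mm calibration error and the rough cap measure. The arm's own position at release was within about 1 mm of each centre.

**Other checks:** the last scene picture showed every bottle upright. The flask and the yellow look-alike looked undisturbed; I checked those by eye only. The final wrist view could not confirm the red and blue caps because the gripper hid them.

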